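# Hook an ink cartridge into a print carriage and click it home

### The arm

A 6-joint arm with a two-finger parallel gripper is mounted at the origin on the work surface. World frame = base frame: x ahead of the robot, y to its left, z up, the work surface at z = 0. Lengths are in m, angles in rad, forces in N, time in s.
With the tool pointing down it reaches from about 0.35 to 0.775 m from the base axis. Payload 7.3 kg.
Tool frame: the origin (TCP) lies midway between the tips of the shut fingers; the grasp point (between the pads) lies robot.grip_depth behind it (robot.grip_depth is the distance from the TCP to the grasp point, in m); x points along the fingers, y is the direction in which the jaws open and shut, and the axes are right-handed (so a half turn about x gives the same grasp; the last joint's range is limited). The gripper opens to 92 mm and grips with 3 to 60 N. Pads are 19 mm wide; open, the fingers measure 130 mm over their backs; the gripper's body (75 mm by 190 mm) begins 47 mm behind the grasp point.
Start: joints at [-1.389, 0.342, 1.524, -0, 1.275, -0.146], TCP at [0.169, -0.497, 0.227] pointing down, gripper open.
Joint ranges: [-2.53, 2.53], [-0.77, 2.02], [0.04, 2.7], [-1, 4.14], [0.28, 2.66], [-3.11, 3.11]. Speed limits (rad/s): [2.57, 2.57, 3.14, 3.14, 3.14, 3.14].

### API

Orientations are given as a 3x3 rotation matrix whose columns are the frame's x, y, z axes.
In Python, from station import robot gives the robot as it stands. The module is installed in compiled form; this text tells all that it offers.
- The arm moves only by the tool apply_moves, never from a script. Its argument "series" is a list that holds one entry, the list of rows, each a list of 7 numbers: the shift along the tool's x, y, z in m, then the turn, a rotation vector about the tool's x, y, z in degrees, then the closure, from 0 (fully open) to 1 (shut). In form: [[[dx, dy, dz, wx, wy, wz, fingers], ...]]. A call has 1 to 20 rows; each row shifts and turns the commanded pose from where the row before left it, along the tool's axes as they then stand; what a row does not reach is not made up. A row lasts 1/12 s, in which the tool goes at most 41.7 mm and 7.16 degrees, less where a joint would pass 70% of its speed; a pose out of reach is approached as far as the arm can. A call is refused whole if a number of a shift passes 0.0417 or a number of a turn 7.16, either way. A call with a gripper value outside its range is refused whole. The fingers move at their own pace and stop on an object; "squeeze" is the grip in N (left out, the last holds). Time passes only in rows, so rows that do not move let the fingers close. It gives the time, the measured TCP pose, the force and the opening at its end, in the units of the state.
- robot.read_state(): the state, without advancing time (a new reading comes with each control period).
- robot.camera(name): name is "scene" or "side" or "wrist"; returns a dict with "frame" (480x640x3 uint8, red, green, blue), "fx", "fy", "cx", "cy" (pixels), "R" (3x3) and "t" (3): a world point X has camera coordinates R X + t. Camera axes: x right, y down, z forward; pixel columns grow to the right and rows downward; lengths in m; the calibration is good to about 2 mm. A picture is of the moment at which its call begins. There is no depth.
- robot.job_done(): hands the job in, once; it reports no verdict.
The state is a dict: "clock": time; "joint_pos": joint angles; "qvel": joint speeds; "joint_efforts": joint torques, N m; "position": TCP position; "eef_rot": TCP orientation; "force": force on the tool from outside, world axes, zero at the start; "ft_torque": the same for the moment, N m; "grip_width": finger opening in m.
Only numpy, scipy, OpenCV 4.12 (cv2) and the standard library are available. Lean on these libraries where they do the work, as an engineer would, in place of code of your own. Each camera call takes 0.05 s, during which the arm holds its last target.

### The job

Put the loose ink cartridge into the empty bay of the print carriage: tilt it nose down so that the lip on its nose hooks into the groove under the bar, then swing its tail down and press until it clicks fully home under the sprung latch, and let go. The plastic is delicate: feel your way, never load the carriage with more than about 15 N, and leave the other things on the bench where they are.

Things in the scene. Friction and masses are not known exactly. Their poses are not given: they have to be found in the camera images.
- cart_center (a point): Centre (half-way up) of the loose grey ink cartridge standing on the bench: a box 90 mm long (x), 22 mm wide (y), 60 mm high (z), paper labels on its flanks, about 0.15 kg. Nose = its -x end, with a lip; tail = its +x end, with a rib. Grip it across its width near mid-length, where nothing of the carriage gets in the fingers' way above 11 mm over its underside.
- cart_lip (a point): Tip of the nose lip, 53 mm along -x from the cartridge's middle, 6.5 mm above its underside; axes as the cartridge. The lip is 14 mm wide, 5 mm thick (4 to 9 mm above the underside) and sticks out 8 mm from the nose face.
- bay_seat (a point): Where cart_center lies, with the same axes, when the cartridge is fully home: 30 mm above the bay floor, 45 mm from the face of the groove wall at the bay's -x end. At the +x end is a low stop, 6 mm high, 93 mm from that wall's face, with the sprung latch above it, so the cartridge cannot go in level.
- groove (a point): Middle of the groove's mouth, in the plane of the groove wall's face, 5.5 mm above the bay floor; axes as bay_seat. The groove is 25 mm wide, runs 12 mm deep to -x and is open from the floor up to 10.5 mm, under a bar that spans 10.5 to 16 mm above the floor.
- latch_nose (a point): Foremost point of the latch's nose, 17 mm above the bay floor and 91.5 mm from the groove wall's face at rest; above it a slick 62 degree ramp leads down and in. A hooked cartridge lowered gently rests with its rib on the ramp, tail about 10 mm high; some 6 to 12 N on top of the tail takes the rib down the ramp, and the latch snaps over it only in the last 1 to 2 mm.
- latch (a joint): How far the latch is pushed back (m, towards +x): 0 at rest, up to 0.009; spring 4.5 N at rest, growing 0.8 N per mm. It is back near 0, over the rib, when the cartridge is home; while it reads 2 mm or more the cartridge is not home.
- tray: White open parts tray with springs, 100 x 75 mm, 22 mm high, origin under its middle. Leave it alone.
- collar: Red plastic ring lying flat, 72 mm across, 10 mm high. Leave it alone.
- driver: Screwdriver lying on the bench. Leave it alone.
- jig: Clear plastic jig block, 50 x 90 mm, 36 mm high, origin under its middle. Leave it alone.
- carriage: Dark plastic carriage, fixed: a plate 150 x 136 mm on packing, so that its top, the bay floor, is 12 to 24 mm above the bench. Origin 12 mm below the bay floor at the middle of the empty bay; x from groove to latch, z up. A second bay 66 mm to +y holds a like cartridge, part of the carriage. Bays have side guides at both ends only, 25 mm apart up to 12 mm over the floor, flared out to 22 mm.
- cartridge: The loose cartridge: origin at the middle of its underside, axes as cart_center. On its tail face a square rib, 12 mm wide, stands out 4 mm, from 12 to 15 mm above the underside.
Not all that is in view belongs to the job. What is shaped like the cartridge but orange or red is not meant.

How it is judged:
By the outcome, as a careful person would: the job done as asked, in the order asked, and still so for the second after the job is handed in, with the robot touching nothing.
It also fails if it takes over 70 s, if anything falls off the work surface, if the arm or the gripper's body presses on something with over 40 N, if the wrist force passes 120 N, or if a joint passes its speed limit or range.

## Working session

There is one attempt and no reset: what is moved stays moved. The work goes in short steps, Python scripts to look and compute and a tool call to move; the robot and the scene stay as the last step left them, time stands still between calls to the robot, and variables do not carry over. Pictures are saved under pics/ and viewed, and the job is handed in when it is done.

Besides the shell and the picture viewer there is one more tool, called after "Call:" as name([rows], argument=value, ...), one row to a line, values as JSON. apply_moves: Moves the arm, as the interface text tells. Its arguments: {"type":"object","properties":{"series":{"type":"array"},"squeeze":{"type":"number"}},"required":["series"]}

```bash
mkdir -p pics; cat > h.py <<'E'
import numpy as np, cv2
from station import robot
def snap(n,f):
    c=robot.camera(n); cv2.imwrite('pics/'+f+'.png',c['frame'][:,:,::-1]); 
    np.savez('pics/'+f+'.npz',**{k:c[k] for k in('frame','fx','fy','cx','cy','R','t')}); return c
def load(f): return np.load('pics/'+f+'.npz')
def proj(c,X):
    p=np.array(c['R'])@np.array(X)+np.array(c['t']); return np.array([c['fx']*p[0]/p[2]+c['cx'],c['fy']*p[1]/p[2]+c['cy']])
def ray(c,u,v):
    R=np.array(c['R']);d=R.T@np.array([(u-c['cx'])/c['fx'],(v-c['cy'])/c['fy'],1.]);o=-R.T@np.array(c['t']);return o,d/np.linalg.norm(d)
def atz(c,u,v,z):
    o,d=ray(c,u,v);return o+d*(z-o[2])/d[2]
def tri(obs):
    A=np.zeros((3,3));b=np.zeros(3);L=[]
    for c,u,v in obs:
        o,d=ray(c,u,v);P=np.eye(3)-np.outer(d,d);A+=P;b+=P@o;L.append((P,o))
    X=np.linalg.solve(A,b);return X,[np.linalg.norm(P@(X-o))*1e3 for P,o in L]
E
python3 - <<'E'
from h import *
for n in('scene','side','wrist'):
    c=snap(n,n+'0'); print(n,c['fx'],-np.array(c['R']).T@c['t'],np.array(c['R'])[2])
s=robot.read_state();print({k:np.round(v,4).tolist() for k,v in s.items()},robot.grip_depth)
E
```

```text
scene 509.2303510314658 [0.93415069 0.43119929 0.82131705] [-0.39584098 -0.44458153 -0.80352796]
side 445.89729349411704 [ 0.29482582 -0.53896584  0.58705623] [ 0.36003461  0.69747388 -0.6196009 ]
wrist 344.35488731498884 [ 0.2374837  -0.47399365  0.38420779] [-0.24941559 -0.0844411  -0.96470802]
{'clock': 0.15, 'joint_pos': [-1.389, 0.3426, 1.5247, -0.0, 1.2754, -0.146], 'qvel': [0.001, -0.0026, -0.002, -0.0004, -0.0012, -0.0008], 'joint_efforts': [0.0016, -43.1471, -24.4353, 0.0718, 0.0538, -0.0001], 'position': [0.169, -0.4968, 0.2262], 'eef_rot': [[-0.0002, 0.322, -0.9468], [0.0011, -0.9468, -0.322], [-1.0, -0.0011, -0.0002]], 'force': [-0.2345, -0.15, 0.1112], 'ft_torque': [-0.0556, 0.0015, 0.0105], 'grip_width': 0.0917} 0.0188
```

View pics/scene0.png

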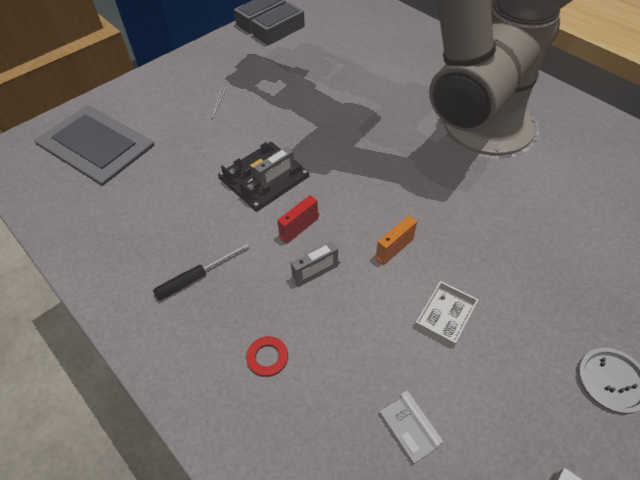

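View pics/side0.png

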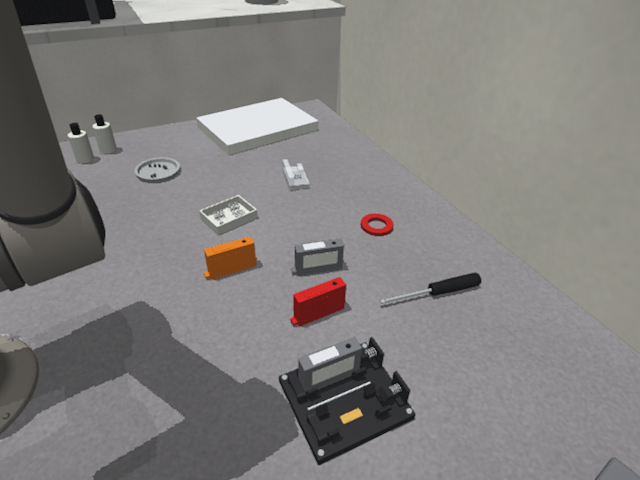

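View pics/wrist0.png

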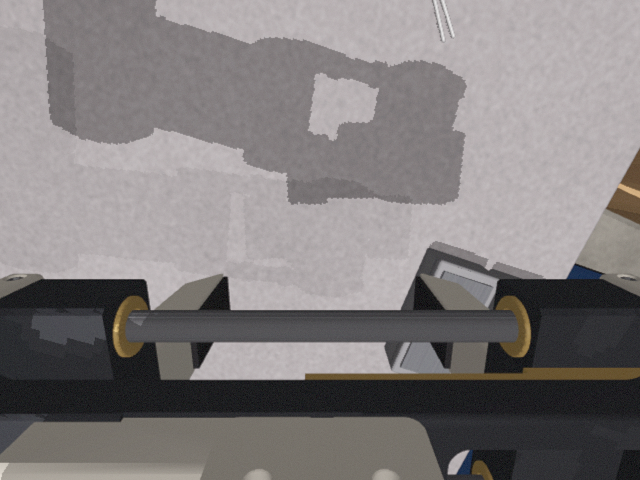

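In the scene view, the cartridge-shaped things are grey at (315,262), red at (298,219), orange at (396,240) and a grey one seated in the carriage at (272,168). The loose grey one at (315,262), side (320,257), fits the description. I'll confirm it with an enlarged crop.

```bash
python3 - <<'E'
from h import *
a=load('scene0')['frame'][:,:,::-1];b=load('side0')['frame'][:,:,::-1]
def crop(im,u,v,w,h,s,f):cv2.imwrite('pics/'+f,cv2.resize(im[v:v+h,u:u+w],None,fx=s,fy=s,interpolation=cv2.INTER_CUBIC))
crop(a,280,230,70,60,8,'cs.png');crop(b,285,230,70,55,8,'cb.png')
crop(a,210,130,110,85,7,'ks.png');crop(b,265,325,160,140,5,'kb.png')
E
```

```text
(no output)
```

View pics/cs.png

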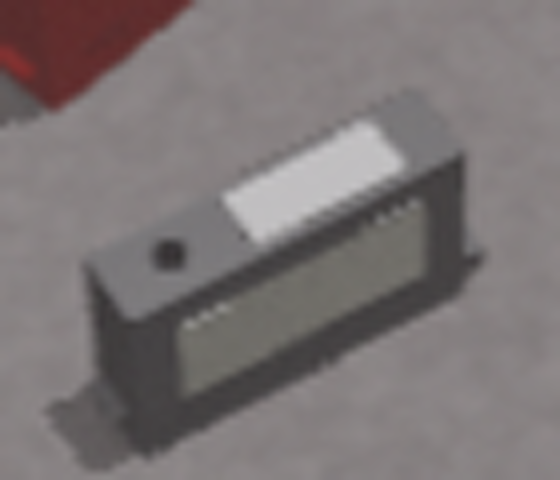

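View pics/cb.png

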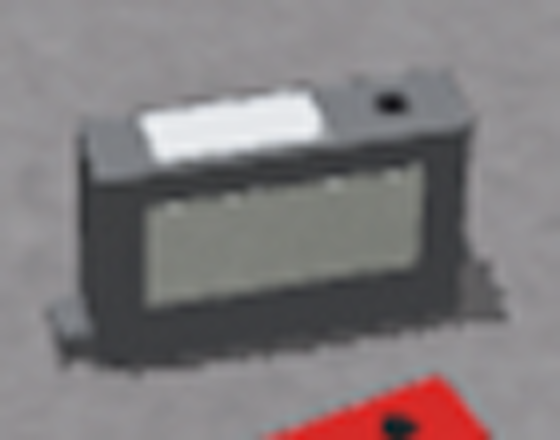

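View pics/ks.png

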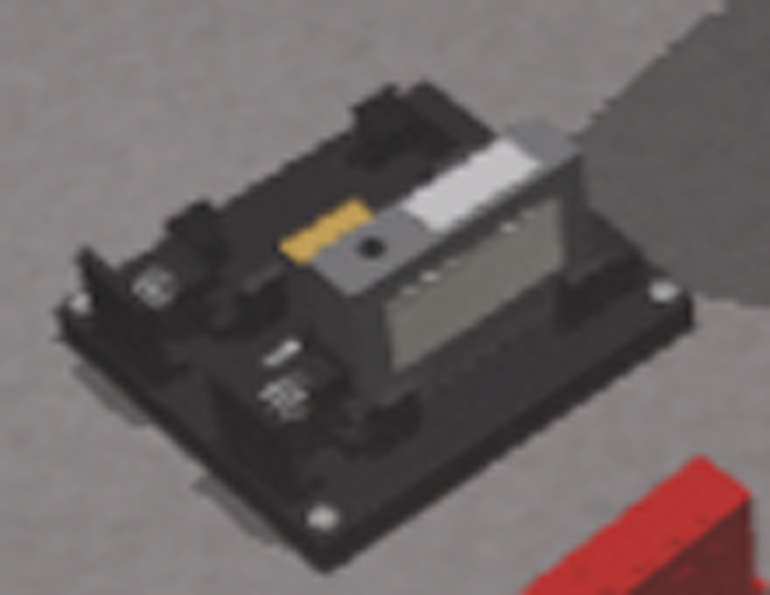

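View pics/kb.png

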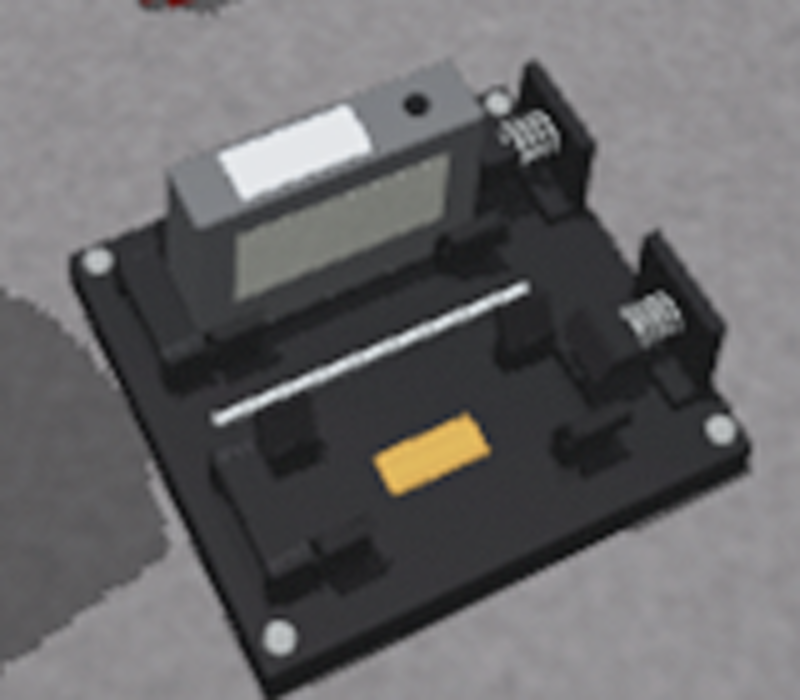

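The crop confirms it: grey body, lip on the left (nose) in the side view, hole at the tail end. Carriage groove is also to the left and the latch to the right. Now a coarse fit from both views.

```bash
cat >> h.py <<'E'
from scipy.optimize import least_squares
def cartfit(obs, x0, off=(0,0), zb=None):
    # obs: list of (cam, local point on cart(origin underside), u, v); params x,y,z,yaw
    def f(p):
        c,s=np.cos(p[3]),np.sin(p[3]);r=[]
        for cam,L,u,v in obs:
            l=np.array(L,float)+[off[0],off[1],0]
            X=[p[0]+c*l[0]-s*l[1],p[1]+s*l[0]+c*l[1],p[2]+l[2]]
            r+=list(proj(cam,X)-[u,v])
        return r
    s=least_squares(f,x0);return s.x,np.round(np.reshape(s.fun,(-1,2)),2)
E
python3 - <<'E'
from h import *
S=load('scene0');B=load('side0')
NP,NM,TP,TM=(-.045,.011,.06),(-.045,-.011,.06),(.045,.011,.06),(.045,-.011,.06)
q=lambda u,v,s,a,b:(a+(u+.5)/s-.5,b+(v+.5)/s-.5)
# y+ = left of x. side: +x right, +y away -> far
o=[]
for L,u,v in[(TM,85,262),(TP,135,320),(NP,465,150),(NM,410,90)]: o.append((S,L,*q(u,v,8,280,230)))
for L,u,v in[(NP,82,122),(NM,95,182),(TM,468,122),(TP,452,70)]: o.append((B,L,*q(u,v,8,285,230)))
x,r=cartfit(o,[.5,-.1,0,0]);print(x,np.degrees(x[3]),r.tolist())
o=[]
for L,u,v in[(TM,312,258),(TP,352,292),(NP,582,150),(NM,528,120)]: o.append((S,L,*q(u,v,7,210,130)))
for L,u,v in[(NP,168,172),(NM,192,228),(TM,488,115),(TP,452,60)]: o.append((B,L,*q(u,v,5,265,325)))
x,r=cartfit(o,[.3,-.2,0,0],off=(0,.066));print(x,np.degrees(x[3]),r.tolist())
E
```

```text
[ 5.89640973e-01  2.37608518e-02 -2.52026713e-04 -1.93735569e-01] -11.100230445809192 [[-0.75, -0.35], [-0.87, 0.98], [0.08, 0.11], [0.5, -0.45], [-1.05, 0.11], [0.02, 0.17], [0.72, 0.19], [-0.85, -0.54]]
[ 0.49086662 -0.27396755  0.01363885 -0.00960792] -0.5504932538655506 [[-1.51, 0.22], [-0.57, 0.97], [0.06, -0.03], [1.04, -0.97], [-0.95, -0.67], [0.88, 0.67], [-0.1, 0.18], [-0.59, -0.18]]
```

Call:
apply_moves([
  [[0, 0, 0, 6, 0, 0, 0], [0, 0, 0, 6, 0, 0, 0], [0, 0, 0, 6, 0, 0, 0], [0, 0, 0, 6, 0, 0, 0], [0, 0, 0, 6, 0, 0, 0], [0, -0.026, -0.03, 0, 0, 0, 0], [0, -0.026, -0.03, 0, 0, 0, 0], [0, -0.026, -0.03, 0, 0, 0, 0], [0, -0.026, -0.03, 0, 0, 0, 0], [0, -0.026, -0.03, 0, 0, 0, 0], [0, -0.026, -0.03, 0, 0, 0, 0], [0, -0.026, -0.03, 0, 0, 0, 0], [0, -0.026, -0.03, 0, 0, 0, 0], [0, -0.026, -0.03, 0, 0, 0, 0], [0, -0.026, -0.03, 0, 0, 0, 0], [0, -0.026, -0.03, 0, 0, 0, 0], [0, -0.026, -0.03, 0, 0, 0, 0], [0, 0, 0, 0, 0, 0, 0]],
])

```text
clock: 1.65
position: [0.5877, -0.2563, 0.2254]
eef_rot: [[0.001, -0.189, -0.982], [0.002, -0.982, 0.189], [-1.0, -0.002, -0.001]]
force: [-0.8, -0.1, -0.6]
grip_width: 0.0919
```

```bash
python3 - <<'E'
from h import *
c=snap('wrist','w1'); snap('scene','s1');s=robot.read_state();print(s['clock'],s['position'],np.round(s['eef_rot'],3).tolist(),s['joint_pos'])
E
```

```text
1.75 [ 0.58357302 -0.25975223  0.22558321] [[-0.002, -0.192, -0.981], [0.001, -0.981, 0.192], [-1.0, -0.0, 0.002]] [-5.38486922e-01  5.58035944e-01  1.17892039e+00 -3.67616362e-04
  1.40628595e+00  1.22536214e+00]
```

View pics/w1.png

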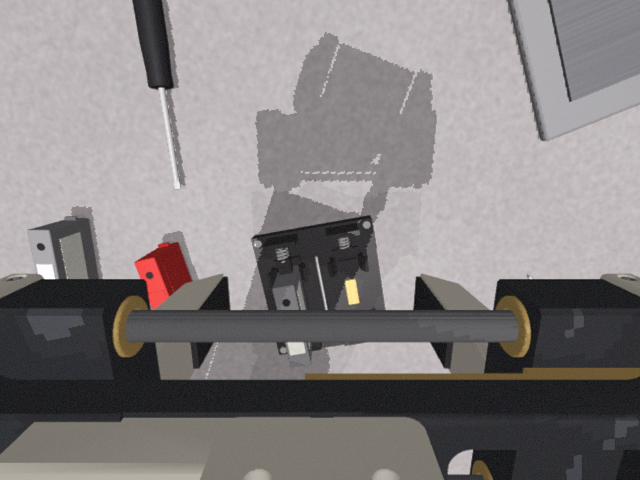

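The wrist view's up direction is +x. The carriage is at (315,290), partly behind the gripper, so I'll move back along -x to clear it.

Call:
apply_moves([
  [[0.01, 0.007, 0.034, 0, 0, 0, 0], [0.01, 0.007, 0.034, 0, 0, 0, 0], [0.01, 0.007, 0.034, 0, 0, 0, 0], [0.01, 0.007, 0.034, 0, 0, 0, 0], [0, 0, 0, 0, 0, 0, 0], [0, 0, 0, 0, 0, 0, 0], [0, 0, 0, 0, 0, 0, 0]],
])

```text
clock: 2.33
position: [0.4439, -0.2632, 0.1876]
eef_rot: [[0.002, -0.196, -0.981], [-0.001, -0.981, 0.196], [-1.0, 0.001, -0.002]]
force: [0.1, -0.1, 0.6]
grip_width: 0.0915
```

```bash
python3 - <<'E'
from h import *
c=snap('wrist','w2'); s=robot.read_state();print(s['clock'],s['position'],s['qvel'])
f=c['frame'][:,:,::-1]
cv2.imwrite('pics/w2c.png',cv2.resize(f[60:260,180:440],None,fx=3,fy=3,interpolation=cv2.INTER_CUBIC))
E
```

```text
2.3833 [ 0.44457907 -0.26316921  0.18761693] [ 1.78999329e-02  1.20344146e-02 -1.48061868e-02  7.57201500e-04
  9.48799865e-05  1.08840461e-03]
```

View pics/w2c.png

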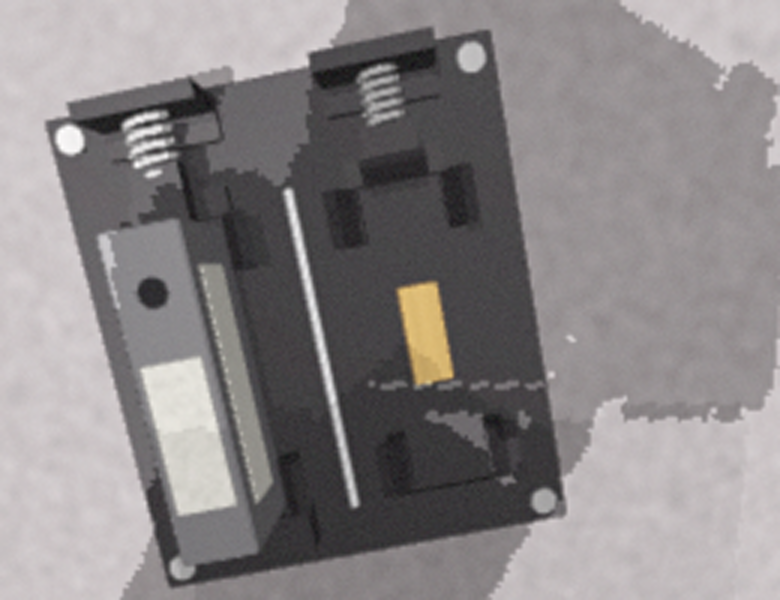

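View pics/w2.png

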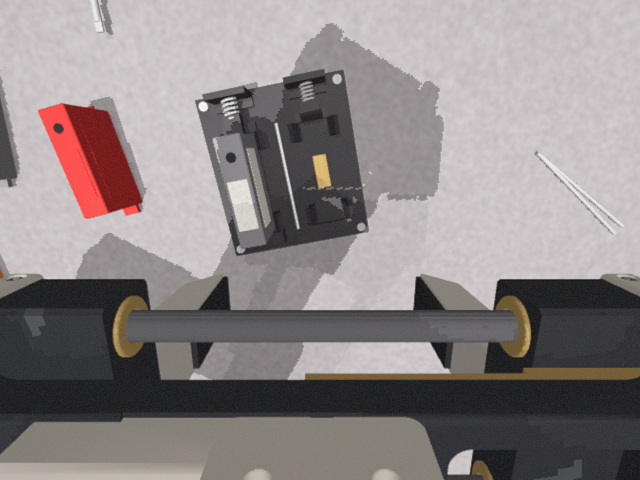

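Call:
apply_moves([
  [[0, 0.03, 0, 0, 0, 0, 0], [0, 0.03, 0, 0, 0, 0, 0], [0, 0.03, 0, 0, 0, 0, 0], [0, 0, 0, 0, 0, 0, 0], [0, 0, 0, 0, 0, 0, 0], [0, 0, 0, 0, 0, 0, 0]],
])

```text
clock: 2.88
position: [0.427, -0.3501, 0.1866]
eef_rot: [[0.0, -0.195, -0.981], [0.0, -0.981, 0.195], [-1.0, -0.0, -0.0]]
force: [0.7, 0.1, 0.0]
grip_width: 0.0919
```

```bash
python3 - <<'E'
from h import *
c=snap('wrist','w3'); s=robot.read_state();print(s['clock'],s['position'],s['qvel'])
f=c['frame'][:,:,::-1]
cv2.imwrite('pics/w3c.png',cv2.resize(f[60:260,120:380],None,fx=3,fy=3,interpolation=cv2.INTER_CUBIC))
E
```

```text
2.9333 [ 0.42708257 -0.34966933  0.18670543] [ 0.0102148  -0.0078034   0.00959936 -0.00016307 -0.00161204 -0.00023083]
```

View pics/w3c.png

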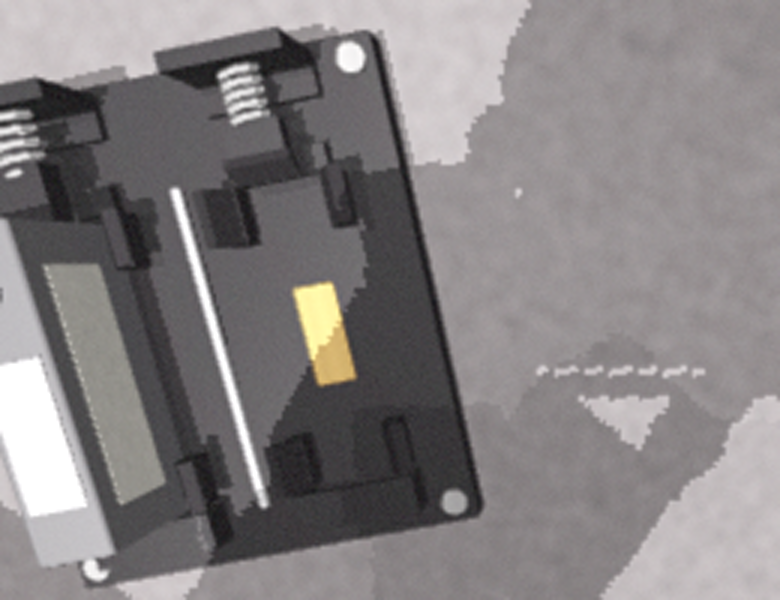

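```bash
python3 - <<'E'
from h import *
A=load('w2');C=load('w3')
q=lambda u,v,s,a,b:(a+(u+.5)/s-.5,b+(v+.5)/s-.5)
P={'scrTM':((471,57),(350,57)),'scrNM':((544,500),(454,502)),'cornTM':((492,30),(380,34)),'cornNM':((566,515),(482,514)),
'y1':((397,290),(293,290)),'y2':((437,282),(333,282)),'y3':((453,378),(355,378)),'y4':((415,385),(317,385)),
'rodT':((288,190),(176,190)),'rodN':((353,507),(263,507))}
for k,(a,b) in P.items():
    X,e=tri([(A,*q(*a,3,180,60)),(C,*q(*b,3,120,60))]);print(k,np.round(X*1e3,1),np.round(e,2))
NP,NM,TP,TM=(-.045,.011,.06),(-.045,-.011,.06),(.045,.011,.06),(.045,-.011,.06)
o=[]
for L,u,v in[(TP,98,232),(TM,180,218),(NM,258,550),(NP,182,565)]: o.append((A,L,*q(u,v,3,180,60)))
S=load('scene0');B=load('side0')
o1=list(o)
o1.append((C,NM,*q(115,553,3,120,60)))
x,r=cartfit(o1,[.49,-.27,0.01,0],off=(0,.066));print(x,np.degrees(x[3]),r.tolist())
for L,u,v in[(TM,312,258),(TP,352,292),(NP,582,150),(NM,528,120)]: o1.append((S,L,*q(u,v,7,210,130)))
for L,u,v in[(NP,168,172),(NM,192,228),(TM,488,115),(TP,452,60)]: o1.append((B,L,*q(u,v,5,265,325)))
x,r=cartfit(o1,[.49,-.27,0.01,0],off=(0,.066));print(x,np.degrees(x[3]),r.tolist())
E
```

```text
scrTM [ 568.7 -301.9   16. ] [0.08 0.08]
scrNM [ 432.9 -300.8   15.6] [0.17 0.17]
cornTM [ 576.2 -310.3    4.3] [0.64 0.64]
cornNM [ 425.3 -307.7    9.3] [0.33 0.33]
y1 [ 507.9 -267.1   14.5] [0.01 0.01]
y2 [ 507.9 -279.8   14. ] [0.02 0.02]
y3 [ 477.9 -279.1   14.7] [0.07 0.07]
y4 [ 478.1 -266.8   15.2] [0.06 0.06]
rodT [ 543.2 -240.7   15.4] [0.06 0.06]
rodN [ 443.1 -239.    15.4] [0.09 0.09]
[ 0.49151019 -0.27257588  0.0102396  -0.01981854] -1.1355187642512203 [[-0.36, 0.11], [0.27, -0.51], [-0.08, 0.55], [-0.53, 0.03], [0.71, -0.14]]
[ 0.49162279 -0.27328873  0.01256664 -0.01591096] -0.9116306657469159 [[-0.55, 0.13], [0.29, -0.65], [0.56, 1.23], [-0.08, 0.84], [0.49, 0.55], [-1.74, 0.96], [-0.86, 1.74], [-0.05, 0.86], [0.97, -0.12], [-0.41, -1.04], [1.32, 0.28], [0.36, 0.18], [-0.04, -0.19]]
```

```bash
cat > ov.py <<'E'
from h import *
import sys
def ov(name,out,box,s,p,cz=0.012):
    c=load(name);f=cv2.resize(c['frame'][box[1]:box[3],box[0]:box[2],::-1],None,fx=s,fy=s,interpolation=cv2.INTER_CUBIC)
    f=cv2.convertScaleAbs(f,alpha=1.6,beta=20)
    co,si=np.cos(p[3]),np.sin(p[3])
    def L(a,b,col):
        pts=[]
        for l in(a,b):
            l=np.array(l)/1e3;X=[p[0]+co*l[0]-si*l[1],p[1]+si*l[0]+co*l[1],p[2]+l[2]]
            u=proj(c,X);pts.append(tuple(int(round((u[i]-box[i]+.5)*s-.5)) for i in(0,1)))
        cv2.line(f,*pts,col,1)
    L((-45,-12.5,16),(-45,12.5,16),(0,255,0));L((48,-12.5,6),(48,12.5,6),(0,0,255));L((46.5,-8,17),(46.5,8,17),(255,255,0))
    for y in(-12.5,12.5):
        L((-45,y,12),(-30,y,12),(255,0,255));L((30,y,12),(45,y,12),(255,0,255))
    for a,b in[((-45,11),(45,11)),((-45,-11),(45,-11)),((-45,-11),(-45,11)),((45,-11),(45,11))]:
        L((a[0],a[1]+66,60),(b[0],b[1]+66,60),(0,200,255))
    cv2.imwrite('pics/'+out,f)
p=[.4917,-.2732,.0140,-.0145]
if __name__=='__main__':
    ov('w2','o2.png',(180,60,380,260),4,p) if 0 else ov('w2','o2.png',(190,60,380,210+50),3,p)
    ov('w2','o2b.png',(260,60,400,240),3.3*1.0,p) if 0 else None
    ov('w2','o2b.png',(260,80,380,230),4,p)
    ov('w3','o3b.png',(170,80,290,240),3.75,p)
E
python3 ov.py; python3 -c "
import cv2,numpy as np
a=cv2.imread('pics/o2b.png');b=cv2.imread('pics/o3b.png');h=600
cv2.imwrite('pics/ob.png',np.hstack([a[:600,:400],b[:600,:400]]) if a.shape[0]>=600 and b.shape[0]>=600 and b.shape[1]>=400 else np.zeros((9,9)));print(a.shape,b.shape)"
```

```text
(600, 480, 3) (600, 450, 3)
```

View pics/o2b.png

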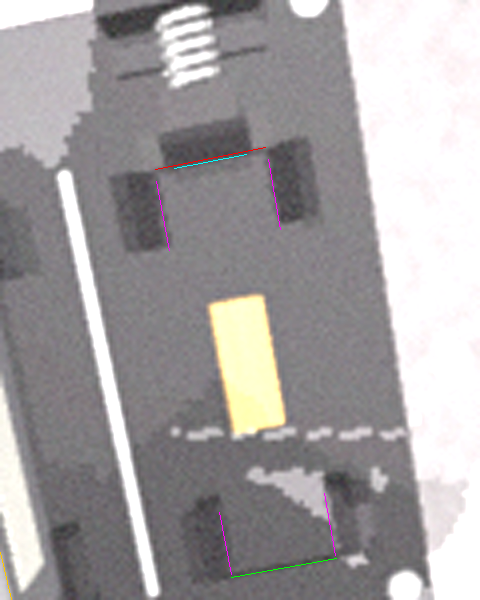

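View pics/o3b.png

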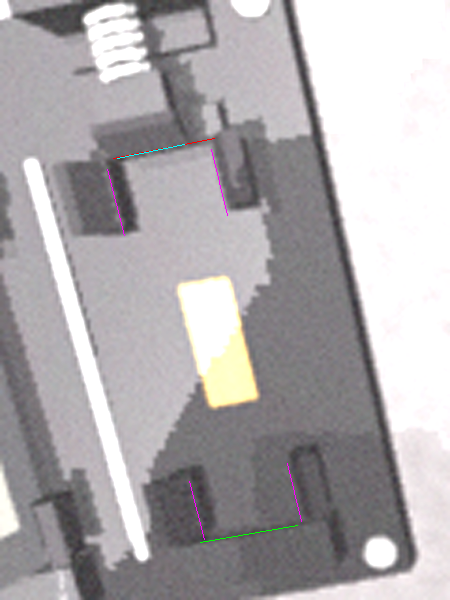

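The model overlays land on the guides, stop and groove wall to within about 1 mm (floor z ≈ 14 mm, bay centre (0.4917,-0.2735), yaw ≈ -0.6°). Now for wrist views of the cartridge.

Call:
apply_moves([
  [[0, -0.039, -0.002, 0, 0, 0, 0], [0, -0.039, -0.002, 0, 0, 0, 0], [0, -0.039, -0.002, 0, 0, 0, 0], [0, -0.039, -0.002, 0, 0, 0, 0], [0, -0.039, -0.002, 0, 0, 0, 0], [0, -0.039, -0.002, 0, 0, 0, 0], [0, -0.039, -0.002, 0, 0, 0, 0], [0, -0.039, -0.002, 0, 0, 0, 0], [0, 0, 0, 0, 0, 0, 0], [0, 0, 0, 0, 0, 0, 0], [0, 0, 0, 0, 0, 0, 0]],
])

```text
clock: 3.85
position: [0.5028, -0.0468, 0.1869]
eef_rot: [[0.0, -0.192, -0.981], [-0.001, -0.981, 0.192], [-1.0, 0.0, -0.0]]
force: [0.6, -0.1, -0.4]
grip_width: 0.0919
```

```bash
python3 - <<'E'
from h import *
c=snap('wrist','w4'); s=robot.read_state();print(s['clock'],s['position'],s['qvel'])
E
```

```text
3.9 [ 0.50273903 -0.04765795  0.18682174] [-0.02761117  0.00222872 -0.00209622  0.00183463 -0.00074984  0.00158225]
```

Call:
apply_moves([
  [[0, -0.035, 0, 0, 0, 0, 0], [0, -0.035, 0, 0, 0, 0, 0], [0, -0.035, 0, 0, 0, 0, 0], [0, 0, 0, 0, 0, 0, 0], [0, 0, 0, 0, 0, 0, 0], [0, 0, 0, 0, 0, 0, 0]],
])

```text
clock: 4.4
position: [0.5232, 0.0542, 0.1866]
eef_rot: [[-0.0, -0.196, -0.981], [-0.001, -0.981, 0.196], [-1.0, 0.001, 0.0]]
force: [0.3, 0.0, -0.5]
grip_width: 0.0915
```

```bash
python3 - <<'E'
from h import *
c=snap('wrist','w5'); s=robot.read_state();print(s['clock'],s['position'],s['qvel'])
E
```

```text
4.45 [0.52322899 0.05395677 0.18663854] [-7.95410695e-03 -1.80015753e-03  2.75826973e-06  1.56850711e-03
  7.65828211e-04  1.89605219e-03]
```

View pics/w4.png

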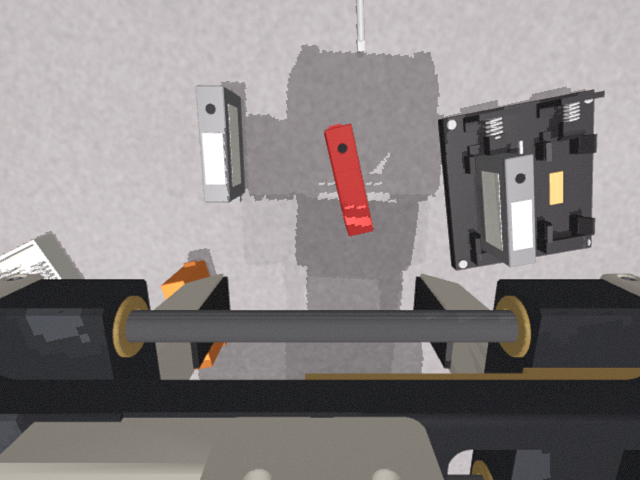

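View pics/w5.png

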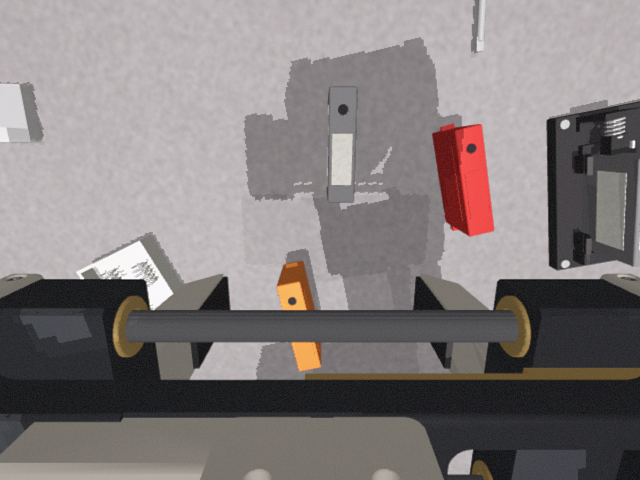

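The loose cartridge's top is at (212,143) in w4 and (342,144) in w5. I'll read the corners from enlarged crops.

```bash
python3 - <<'E'
from h import *
a=load('w4')['frame'][75:215,185:255,::-1];b=load('w5')['frame'][75:215,310:380,::-1]
im=np.hstack([cv2.resize(x,None,fx=4.2,fy=4.2,interpolation=cv2.INTER_CUBIC) for x in(a,b)]);im=cv2.convertScaleAbs(im,alpha=1.3)
cv2.imwrite('pics/c45.png',im);print(im.shape)
E
```

```text
(588, 588, 3)
```

View pics/c45.png

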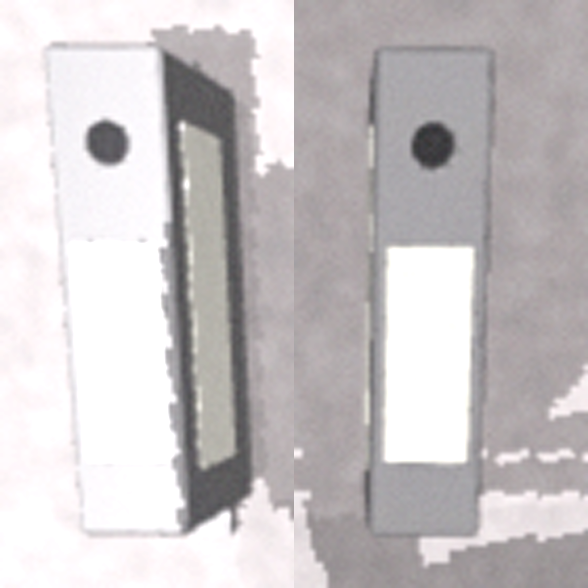

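```bash
python3 - <<'E'
from h import *
A=load('w4');C=load('w5');S=load('scene0');B=load('side0')
NP,NM,TP,TM=(-.045,.011,.06),(-.045,-.011,.06),(.045,.011,.06),(.045,-.011,.06)
q=lambda u,v,s,a,b:(a+(u+.5)/s-.5,b+(v+.5)/s-.5)
o=[]
for L,u,v in[(TP,48,46),(TM,160,45),(NM,187,532),(NP,80,534)]: o.append((A,L,*q(u,v,4.2,185,75)))
for L,u,v in[(TP,377,47),(TM,494,47),(NM,478,534),(NP,371,534)]: o.append((C,L,*q(u-294,v,4.2,310,75)))
x,r=cartfit(o,[.59,.02,0,-.2]);print(x,np.degrees(x[3]),r.tolist())
for L,u,v in[(TM,85,262),(TP,135,320),(NP,465,150),(NM,410,90)]: o.append((S,L,*q(u,v,8,280,230)))
for L,u,v in[(NP,82,122),(NM,95,182),(TM,468,122),(TP,452,70)]: o.append((B,L,*q(u,v,8,285,230)))
x,r=cartfit(o,[.59,.02,0,-.2]);print(x,np.degrees(x[3]),r.tolist())
s=robot.read_state();R=s['eef_rot'];print(R.T@(np.array([x[0],x[1],.1])-s['position']))
E
```

```text
[ 0.5907921   0.0243714  -0.00174077 -0.20670924] -11.843567089559802 [[-0.97, -0.77], [1.05, -0.09], [1.1, 0.42], [0.26, -0.43], [-0.56, -0.19], [0.22, 0.16], [-0.13, 0.63], [-0.93, 0.35]]
[ 0.59060367  0.02423982 -0.00077367 -0.20541728] -11.76954305889427 [[-1.25, -0.75], [0.86, -0.1], [1.09, 0.77], [0.16, -0.04], [-0.4, -0.16], [0.48, 0.15], [0.24, 0.99], [-0.65, 0.74], [-1.04, 0.04], [-1.28, 1.44], [-0.02, 0.95], [0.51, 0.31], [-0.67, -0.15], [0.27, -0.09], [1.05, 0.31], [-0.39, -0.44]]
[ 0.08663585  0.01586093 -0.07191204]
```

Call:
apply_moves([
  [[0, 0.004, -0.018, 0.5, 0, 0, 0.4], [0, 0.004, -0.018, 0, 0, 0, 0.4], [0, 0.004, -0.018, 0, 0, 0, 0.4], [0, 0.004, -0.018, 0, 0, 0, 0.4], [0.03, 0, 0, 0, 0, 0, 0.4], [0.03, 0, 0, 0, 0, 0, 0.4], [0.03, 0, 0, 0, 0, 0, 0.4], [0, 0, 0, 0, 0, 0, 0.4], [0, 0, 0, 0, 0, 0, 0.4], [0, 0, 0, 0, 0, 0, 0.4]],
], squeeze=12)

```text
clock: 5.28
position: [0.5916, 0.0243, 0.0984]
eef_rot: [[0.002, -0.204, -0.979], [-0.0, -0.979, 0.204], [-1.0, -0.0, -0.002]]
force: [0.1, -0.8, 1.2]
grip_width: 0.0553
```

```bash
python3 - <<'E'
from h import *
c=snap('wrist','w6'); s=robot.read_state();R=s['eef_rot'];print(s['clock'],s['position'],s['grip_width'],np.round(R,4).tolist())
x=[0.5906,0.0243,0.014];print(R.T@(np.array(x)-s['position']))
E
```

```text
5.3333 [0.59199537 0.02456232 0.09895445] 0.05517220900078371 [[0.0037, -0.2041, -0.9789], [-0.0005, -0.9789, 0.2041], [-1.0, -0.0003, -0.0037]]
[0.08494888 0.00056703 0.00162475]
```

View pics/w6.png

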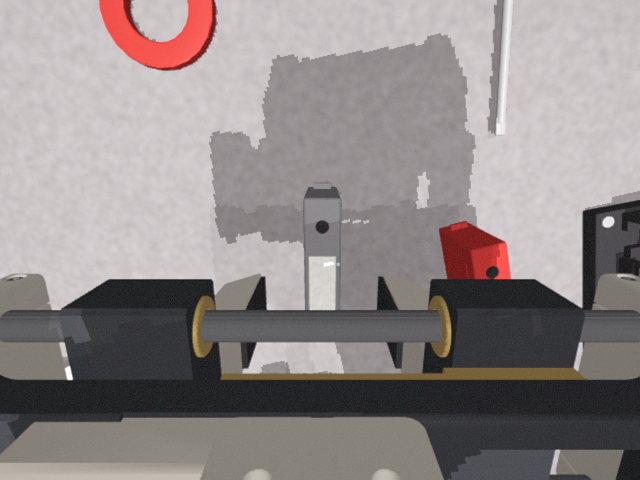

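The cartridge is centred between the fingers, at (322,270). Descend and grip.

Call:
apply_moves([
  [[0.025, 0, 0, 0, 0, 0, 0.4], [0.025, 0, 0, 0, 0, 0, 0.4], [0.025, 0, 0.001, 0, 0, 0, 0.4], [0.01, 0, 0, 0, 0, 0, 0.4], [0, 0, 0, 0, 0, 0, 0.4], [0, 0, 0, 0, 0, 0, 0.4], [0, 0, 0, 0, 0, 0, 0.4], [0, 0, 0, 0, 0, 0, 0.8], [0, 0, 0, 0, 0, 0, 0.8], [0, 0, 0, 0, 0, 0, 0.8], [0, 0, 0, 0, 0, 0, 0.8], [0, 0, 0, 0, 0, 0, 0.8], [0, 0, 0, 0, 0, 0, 1.0], [0, 0, 0, 0, 0, 0, 1.0], [0, 0, 0, 0, 0, 0, 1.0]],
])

```text
clock: 6.58
position: [0.5897, 0.0256, 0.0118]
eef_rot: [[0.0, -0.203, -0.979], [-0.0, -0.979, 0.203], [-1.0, 0.0, -0.0]]
force: [-0.6, 0.5, 3.1]
grip_width: 0.0222
```

```bash
python3 - <<'E'
from h import *
c=snap('wrist','w7');c=snap('side','sd7'); s=robot.read_state();R=s['eef_rot'];print(s['clock'],s['position'],s['grip_width'],s['force'],s['ft_torque'],np.round(R,4).tolist())
E
```

```text
6.6833 [0.58971847 0.0255486  0.01182906] 0.0217499812121282 [-0.82563719 -0.61916107  2.71780143] [-0.02113789  0.1348681   0.01957485] [[0.0001, -0.2031, -0.9792], [-0.0002, -0.9792, 0.2031], [-1.0, 0.0001, -0.0001]]
```

View pics/sd7.png

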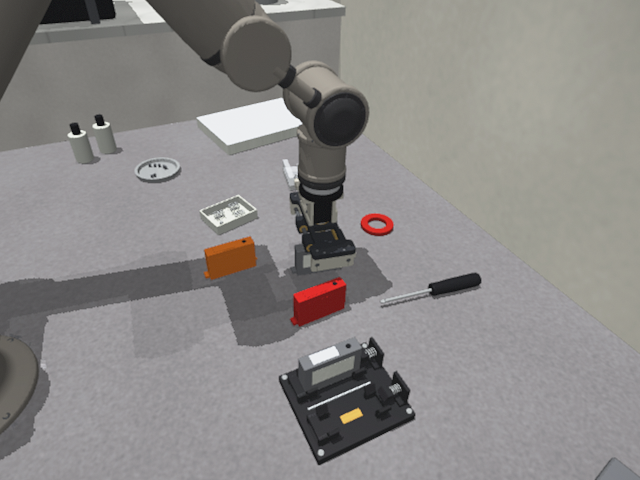

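View pics/w7.png

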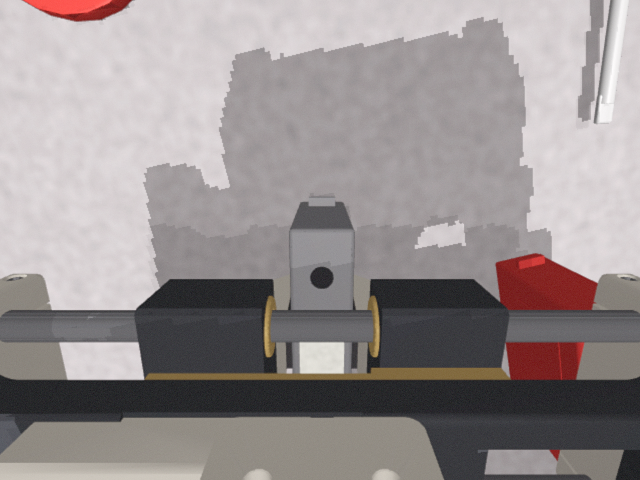

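Call:
apply_moves([
  [[-0.005, 0, 0, 0, 0, 0, 1.0], [-0.015, 0, 0, 0, 0, 0, 1.0], [-0.03, 0, 0, 0, 0, 0, 1.0], [-0.03, 0, 0, 0, 0, 0, 1.0], [-0.03, 0, 0, 0, 0, 0, 1.0], [-0.03, 0, 0, 0, 0, 0, 1.0], [-0.01, 0, 0, 0, 0, 0, 1.0], [0, 0, 0, -5.6, 0, 0, 1.0], [0, 0, 0, -5.6, 0, 0, 1.0], [0, 0, 0, 0, 0, 0, 1.0], [0, 0, 0, 0, 0, 0, 1.0], [0, 0, 0, 0, 0, 0, 1.0]],
])

```text
clock: 7.68
position: [0.5893, 0.0257, 0.1608]
eef_rot: [[-0.002, -0.012, -1.0], [0.0, -1.0, 0.012], [-1.0, -0.0, 0.002]]
force: [0.5, 0.1, -0.4]
grip_width: 0.0219
```

```bash
cat > tgt.py <<'E'
from h import *
BAY=np.array([.4917,-.2735,.0138]);YAW=np.radians(-.6)
def target(theta,c,h,tcp=(-.001,.012),bay=BAY,yaw=YAW,dy=0.0005):
    t=np.radians(theta);a=.045+tcp[0]  # distance back from nose
    fwd=-a*np.cos(t)+tcp[1]*np.sin(t);up=a*np.sin(t)+tcp[1]*np.cos(t)
    lx=-.045+c-fwd
    co,si=np.cos(yaw),np.sin(yaw);bx=np.array([co,si,0]);by=np.array([-si,co,0])
    pos=bay+bx*lx+by*dy+np.array([0,0,h+up])
    X=-np.array([0,0,1.])*np.cos(t)+bx*np.sin(t); Y=-by; Z=np.cross(X,Y)
    return pos,np.stack([X,Y,Z],1)
def delta(theta,c,h,**k):
    from scipy.spatial.transform import Rotation as Ro
    s=robot.read_state();R=np.array(s['eef_rot']);P,T=target(theta,c,h,**k)
    d=R.T@(P-s['position']);w=np.degrees(Ro.from_matrix(R.T@T).as_rotvec())
    print('clock',round(s['clock'],2),'pos',np.round(s['position'],4),'tgt',np.round(P,4),'d(mm,tool)',np.round(d*1e3,2),'dworld',np.round((P-s['position'])*1e3,2),'w',np.round(w,2),'F',np.round(s['force'],2),'T',np.round(s['ft_torque'],3),'grip',round(float(s['grip_width']),4))
E
python3 - <<'E'
from tgt import *
delta(0,13/1e3,.1)
print(robot.read_state()['joint_pos'])
E
```

```text
clock 7.68 pos [0.5893 0.0257 0.1608] tgt [ 0.5037 -0.2731  0.1258] d(mm,tool) [ 35.14 299.78  81.98] dworld [ -85.57 -298.78  -35.03] w [-0.08  0.09  0.  ] F [ 0.52  0.14 -0.36] T [-0.058 -0.001  0.033] grip 0.0219
[-8.63396429e-02  5.16837949e-01  1.43422798e+00 -7.43386525e-05
  1.19206330e+00  1.49630869e+00]
```

Call:
apply_moves([
  [[0, 0.03, 0.008, 0, 0, 0, 1.0], [0, 0.03, 0.008, 0, 0, 0, 1.0], [0, 0.03, 0.008, 0, 0, 0, 1.0], [0, 0.03, 0.008, 0, 0, 0, 1.0], [0, 0.03, 0.008, 0, 0, 0, 1.0], [0, 0.03, 0.008, 0, 0, 0, 1.0], [0, 0.03, 0.008, 0, 0, 0, 1.0], [0, 0.03, 0.008, 0, 0, 0, 1.0], [0, 0.03, 0.008, 0, 0, 0, 1.0], [0, 0.03, 0.008, 0, 0, 0, 1.0], [0, 0, 0, 0, 5.5, 0, 1.0], [0, 0, 0, 0, 5.5, 0, 1.0], [0, 0, 0, 0, 5.5, 0, 1.0], [0, 0, 0, 0, 5.5, 0, 1.0], [0, 0, 0, 0, 0, 0, 1.0], [0, 0, 0, 0, 0, 0, 1.0], [0, 0, 0, 0, 0, 0, 1.0]],
])

```text
clock: 9.1
position: [0.5074, -0.2742, 0.1621]
eef_rot: [[0.373, -0.01, -0.928], [-0.004, -1.0, 0.009], [-0.928, 0.0, -0.373]]
force: [0.2, 0.2, -1.8]
grip_width: 0.0216
```

```bash
python3 - <<'E'
from tgt import *
delta(22,.013,.05)
c=snap('side','sd8');snap('wrist','w8');snap('scene','s8')
E
```

```text
clock 9.1 pos [ 0.5074 -0.2742  0.1621] tgt [ 0.496  -0.273   0.0914] d(mm,tool) [61.3  -1.06 37.01] dworld [-11.44   1.16 -70.68] w [ 0.03  0.08 -0.01] F [ 0.17  0.23 -1.83] T [-0.02   0.286  0.046] grip 0.0216
```

View pics/sd8.png

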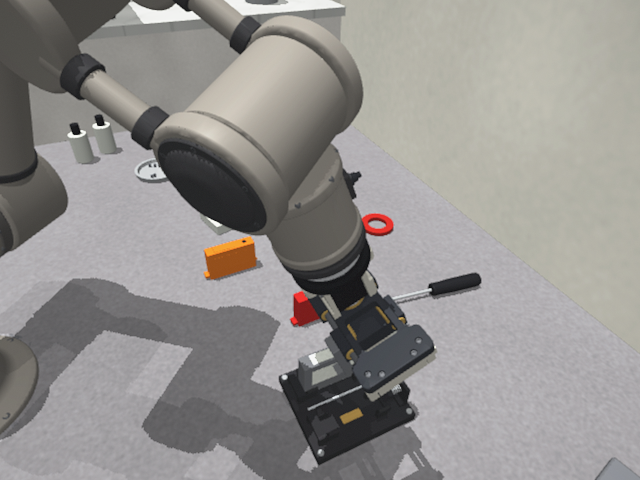

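View pics/w8.png

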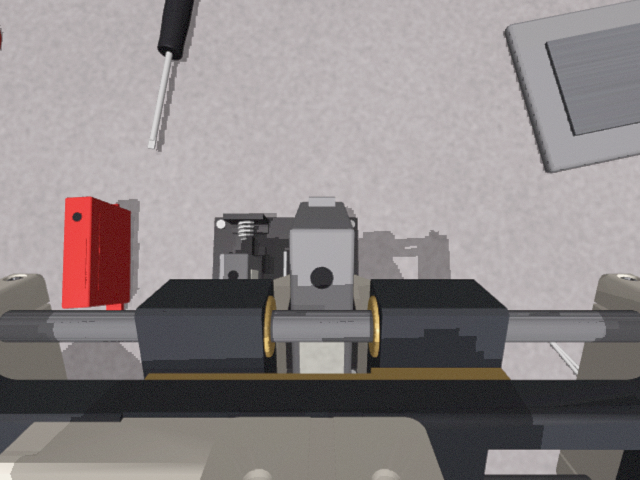

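Call:
apply_moves([
  [[0.02, -0.001, 0.012, 0, 0, 0, 1.0], [0.02, 0, 0.012, 0, 0, 0, 1.0], [0.02, 0, 0.012, 0, 0, 0, 1.0], [0, 0, 0, 0, 0, 0, 1.0], [0, 0, 0, 0, 0, 0, 1.0], [0, 0, 0, 0, 0, 0, 1.0], [0, 0, 0, 0, 0, 0, 1.0]],
])

```text
clock: 9.83
position: [0.4973, -0.2733, 0.0943]
eef_rot: [[0.377, -0.009, -0.926], [-0.005, -1.0, 0.007], [-0.926, 0.002, -0.377]]
force: [0.3, 1.0, -1.0]
grip_width: 0.0218
```

```bash
python3 - <<'E'
from tgt import *
delta(22,.013,.015)
c=snap('side','sd9');w=snap('wrist','w9')
f=c['frame'][:,:,::-1];cv2.imwrite('pics/sd9c.png',cv2.resize(f[300:470,260:440],None,fx=3.5,fy=3.5,interpolation=cv2.INTER_CUBIC))
f=w['frame'][:,:,::-1];cv2.imwrite('pics/w9c.png',cv2.convertScaleAbs(cv2.resize(f[180:290,190:410],None,fx=3.6,fy=3.6,interpolation=cv2.INTER_CUBIC),alpha=1.6))
E
```

```text
clock 9.83 pos [ 0.4973 -0.2733  0.0943] tgt [ 0.496  -0.273   0.0564] d(mm,tool) [34.58 -0.3  15.48] dworld [ -1.31   0.23 -37.87] w [ 0.14 -0.13 -0.07] F [ 0.33  0.96 -0.98] T [ 0.053  0.313 -0.014] grip 0.0218
```

View pics/sd9c.png

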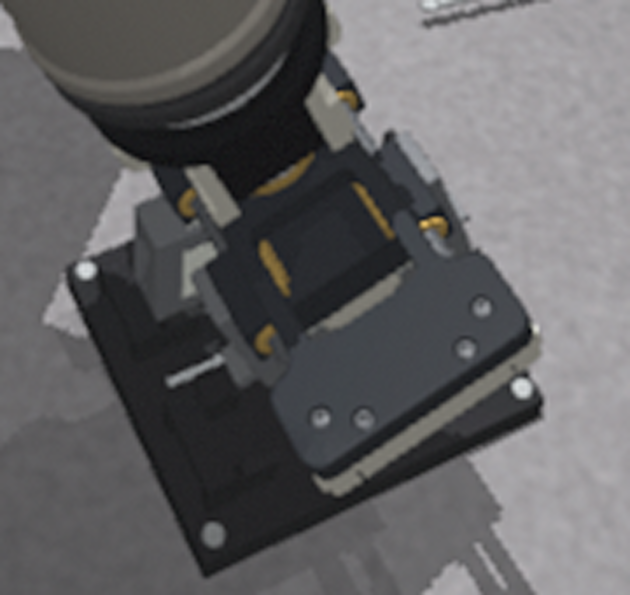

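View pics/w9c.png

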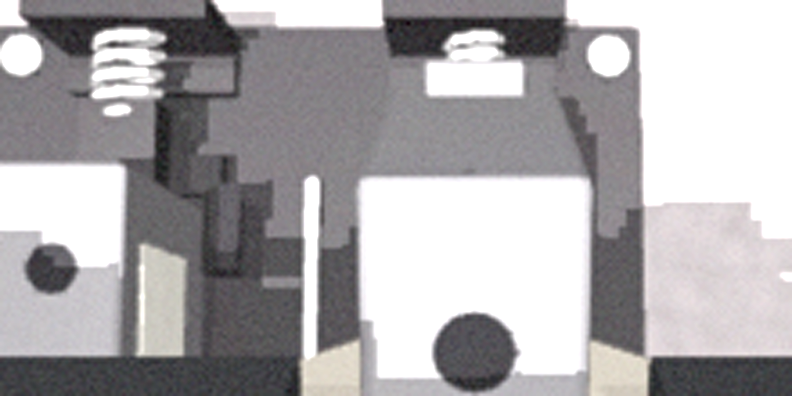

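The side view is blocked by the gripper. The wrist crop shows the rib (474) and the latch spring and tower (475) in line, so lateral alignment is good. Lowering.

Call:
apply_moves([
  [[0.0115, 0, 0.005, 0, 0, 0, 1.0], [0.0115, 0, 0.005, 0, 0, 0, 1.0], [0.0115, 0, 0.005, 0, 0, 0, 1.0], [0, 0, 0, 0, 0, 0, 1.0], [0, 0, 0, 0, 0, 0, 1.0], [0, 0, 0, 0, 0, 0, 1.0]],
])

```text
clock: 10.43
position: [0.4957, -0.273, 0.0561]
eef_rot: [[0.376, -0.009, -0.927], [-0.005, -1.0, 0.008], [-0.927, 0.001, -0.376]]
force: [-0.5, -0.5, -1.2]
grip_width: 0.022
```

```bash
python3 - <<'E'
from tgt import *
delta(22,.013,.004)
w=snap('wrist','w10');sc=snap('scene','s10');
f=w['frame'][:,:,::-1];cv2.imwrite('pics/w10c.png',cv2.convertScaleAbs(cv2.resize(f[180:290,190:410],None,fx=3.6,fy=3.6,interpolation=cv2.INTER_CUBIC),alpha=1.6))
f=sc['frame'][:,:,::-1];cv2.imwrite('pics/s10c.png',cv2.convertScaleAbs(cv2.resize(f[120:220,200:330],None,fx=6,fy=6,interpolation=cv2.INTER_CUBIC),alpha=1.6))
E
```

```text
clock 10.43 pos [ 0.4957 -0.273   0.0561] tgt [ 0.496  -0.273   0.0454] d(mm,tool) [9.99 0.01 3.67] dworld [  0.35  -0.03 -10.64] w [ 0.1  -0.07 -0.03] F [-0.47 -0.5  -1.21] T [0.024 0.358 0.009] grip 0.022
```

View pics/w10c.png

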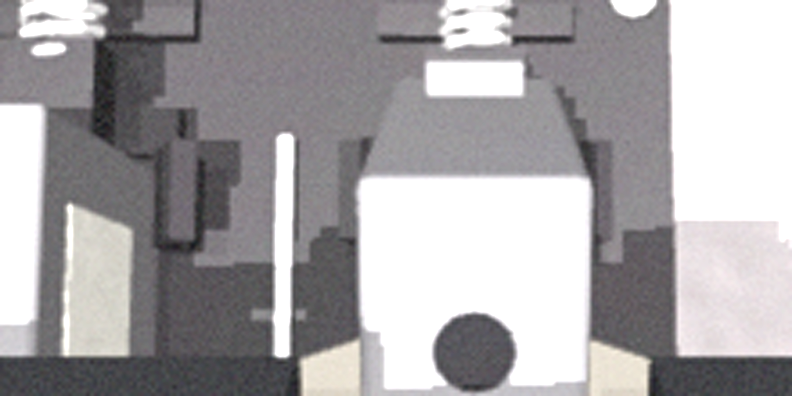

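View pics/s10c.png

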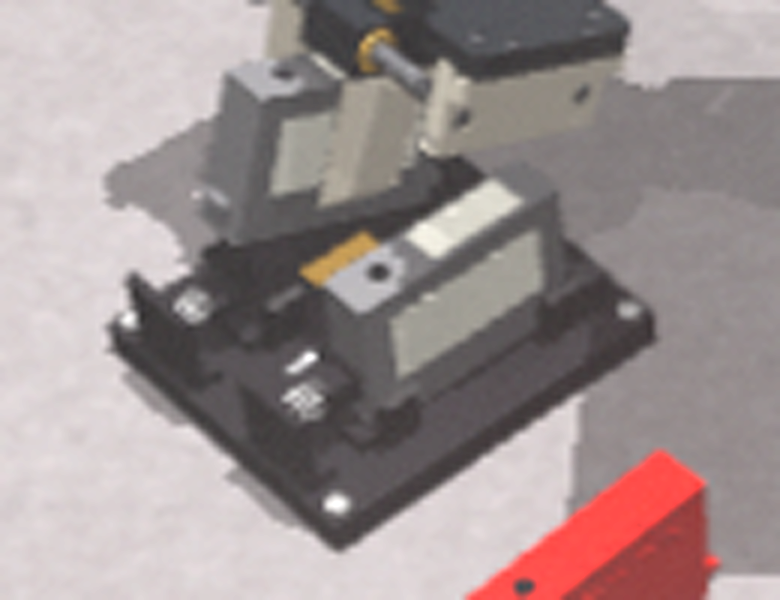

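Call:
apply_moves([
  [[0.0019, 0, 0.0008, 0, 0, 0, 1.0], [0.0019, 0, 0.0008, 0, 0, 0, 1.0], [0.0019, 0, 0.0008, 0, 0, 0, 1.0], [0.0019, 0, 0.0008, 0, 0, 0, 1.0], [0, 0, 0, 0, 0, 0, 1.0], [0, 0, 0, 0, 0, 0, 1.0], [0, 0, 0, 0, 0, 0, 1.0]],
])

```text
clock: 11.12
position: [0.495, -0.2725, 0.0467]
eef_rot: [[0.375, -0.009, -0.927], [-0.003, -1.0, 0.008], [-0.927, 0.0, -0.375]]
force: [-0.3, -0.3, -1.5]
grip_width: 0.0219
```

Call:
apply_moves([
  [[0.0009, 0, 0.0004, 0, 0, 0, 1.0], [0.0009, 0, 0.0004, 0, 0, 0, 1.0], [0, 0, 0, 0, 0, 0, 1.0], [0, 0, 0, 0, 0, 0, 1.0]],
])

```text
clock: 11.45
position: [0.4949, -0.2725, 0.0447]
eef_rot: [[0.375, -0.009, -0.927], [-0.003, -1.0, 0.008], [-0.927, -0.0, -0.375]]
force: [-0.3, 0.4, -0.9]
grip_width: 0.0216
```

Call:
apply_moves([
  [[0.0009, 0, 0.0004, 0, 0, 0, 1.0], [0.0009, 0, 0.0004, 0, 0, 0, 1.0], [0, 0, 0, 0, 0, 0, 1.0], [0, 0, 0, 0, 0, 0, 1.0]],
])

```text
clock: 11.78
position: [0.4948, -0.2725, 0.0427]
eef_rot: [[0.374, -0.009, -0.927], [-0.003, -1.0, 0.008], [-0.927, -0.0, -0.374]]
force: [0.4, 0.3, -1.9]
grip_width: 0.0217
```

Call:
apply_moves([
  [[0.0009, 0, 0.0004, 0, 0, 0, 1.0], [0, 0, 0, 0, 0, 0, 1.0], [0, 0, 0, 0, 0, 0, 1.0]],
])

```text
clock: 12.03
position: [0.4948, -0.2725, 0.0418]
eef_rot: [[0.375, -0.009, -0.927], [-0.003, -1.0, 0.008], [-0.927, -0.0, -0.375]]
force: [-0.6, -0.4, -1.8]
grip_width: 0.0221
```

Call:
apply_moves([
  [[0.0009, 0, 0.0004, 0, 0, 0, 1.0], [0, 0, 0, 0, 0, 0, 1.0], [0, 0, 0, 0, 0, 0, 1.0]],
])

```text
clock: 12.28
position: [0.495, -0.2726, 0.0412]
eef_rot: [[0.375, -0.009, -0.927], [-0.004, -1.0, 0.008], [-0.927, 0.0, -0.375]]
force: [0.6, 0.7, 2.7]
grip_width: 0.0217
```

Contact with the floor was felt at TCP z ≈ 0.0415, which agrees with the vision floor to well under 1 mm. Raise 2 mm and slide the lip into the groove.

Call:
apply_moves([
  [[-0.0009, 0, -0.0004, 0, 0, 0, 1.0], [-0.0011, 0, -0.0004, 0, 0, 0, 1.0], [0, 0, 0, 0, 0, 0, 1.0], [-0.0004, 0, 0.0009, 0, 0, 0, 1.0], [-0.0004, 0, 0.0009, 0, 0, 0, 1.0], [-0.0004, 0, 0.0009, 0, 0, 0, 1.0], [0, 0, 0, 0, 0, 0, 1.0], [0, 0, 0, 0, 0, 0, 1.0]],
])

```text
clock: 12.95
position: [0.4917, -0.2725, 0.0431]
eef_rot: [[0.375, -0.009, -0.927], [-0.003, -1.0, 0.009], [-0.927, -0.0, -0.375]]
force: [0.0, 0.2, -1.2]
grip_width: 0.0217
```

Call:
apply_moves([
  [[-0.0004, 0, 0.0009, 0, 0, 0, 1.0], [0, 0, 0, 0, 0, 0, 1.0], [0, 0, 0, 0, 0, 0, 1.0]],
])

```text
clock: 13.2
position: [0.4908, -0.2725, 0.0431]
eef_rot: [[0.375, -0.009, -0.927], [-0.003, -1.0, 0.008], [-0.927, 0.0, -0.375]]
force: [-1.1, -0.3, -1.0]
grip_width: 0.0219
```

Call:
apply_moves([
  [[-0.0004, 0, 0.0009, 0, 0, 0, 1.0], [0, 0, 0, 0, 0, 0, 1.0], [0, 0, 0, 0, 0, 0, 1.0]],
])

```text
clock: 13.45
position: [0.4898, -0.2725, 0.0432]
eef_rot: [[0.375, -0.009, -0.927], [-0.003, -1.0, 0.008], [-0.927, 0.0, -0.375]]
force: [0.1, -0.2, -1.0]
grip_width: 0.0221
```

Call:
apply_moves([
  [[-0.0002, 0, 0.0005, 0, 0, 0, 1.0], [-0.0002, 0, 0.0005, 0, 0, 0, 1.0], [0, 0, 0, 0, 0, 0, 1.0], [0, 0, 0, 0, 0, 0, 1.0]],
])

```text
clock: 13.78
position: [0.4887, -0.2725, 0.0432]
eef_rot: [[0.375, -0.009, -0.927], [-0.004, -1.0, 0.008], [-0.927, 0.0, -0.375]]
force: [0.6, -0.4, -1.1]
grip_width: 0.022
```

Call:
apply_moves([
  [[-0.0002, 0, 0.0005, 0, 0, 0, 1.0], [-0.0002, 0, 0.0005, 0, 0, 0, 1.0], [0, 0, 0, 0, 0, 0, 1.0], [0, 0, 0, 0, 0, 0, 1.0]],
])

```text
clock: 14.12
position: [0.4881, -0.2726, 0.0434]
eef_rot: [[0.375, -0.009, -0.927], [-0.004, -1.0, 0.008], [-0.927, 0.0, -0.375]]
force: [3.3, 0.8, -1.3]
grip_width: 0.0217
```

Contact on -x at c ≈ 5.4 mm is the nose face meeting the bar (expected ≈ 5.7), so the lip is about 5 mm inside the groove. Now swing the tail down, following the geometry.

```bash
python3 - <<'E'
from tgt import *
from scipy.spatial.transform import Rotation as Ro
delta(22,.0058,.0019)
seq=[(22,5.9,1.9),(18,5.3,1.5),(14,4.3,1.1),(10,3.3,.8),(8,2.8,.6),(7,2.5,.5),(6,2.3,.4)]
for a,b in zip(seq,seq[1:]):
    # split in 1deg-ish substeps of <=2deg
    n=2 if a[0]-b[0]>=4 else 1
    P0,R0=target(a[0],a[1]/1e3,a[2]/1e3)
    m=[(a[i]+b[i])/2 for i in range(3)] if n==2 else b
    P1,R1=target(m[0],m[1]/1e3,m[2]/1e3)
    print(a,b,'substep x',n,np.round(R0.T@(P1-P0)*1e3,2),'w',np.round(np.degrees(Ro.from_matrix(R0.T@R1).as_rotvec()),2))
E
```

```text
clock 14.12 pos [ 0.4881 -0.2726  0.0434] tgt [ 0.4888 -0.273   0.0433] d(mm,tool) [ 0.37  0.34 -0.56] dworld [ 0.66 -0.34 -0.13] w [ 0.08 -0.05  0.  ] F [ 3.31  0.79 -1.27] T [ 0.079 -0.382 -0.03 ] grip 0.0217
(22, 5.9, 1.9) (18, 5.3, 1.5) substep x 2 [ 1.62 -0.   -0.04] w [-0. -2. -0.]
(18, 5.3, 1.5) (14, 4.3, 1.1) substep x 2 [1.58 0.   0.15] w [ 0. -2. -0.]
(14, 4.3, 1.1) (10, 3.3, 0.8) substep x 2 [1.57 0.   0.13] w [ 0. -2.  0.]
(10, 3.3, 0.8) (8, 2.8, 0.6) substep x 1 [ 1.65 -0.    0.14] w [ 0. -2. -0.]
(8, 2.8, 0.6) (7, 2.5, 0.5) substep x 1 [0.83 0.   0.11] w [ 0. -1.  0.]
(7, 2.5, 0.5) (6, 2.3, 0.4) substep x 1 [ 0.84 -0.    0.01] w [ 0. -1. -0.]
```

Call:
apply_moves([
  [[0.0003, 0, -0.0008, 0, 0, 0, 1.0], [0.0016, 0, 0, 0, -2, 0, 1.0], [0.0016, 0, 0, 0, -2, 0, 1.0], [0, 0, 0, 0, 0, 0, 1.0], [0, 0, 0, 0, 0, 0, 1.0]],
])

```text
clock: 14.53
position: [0.4897, -0.2722, 0.04]
eef_rot: [[0.309, -0.008, -0.951], [-0.002, -1.0, 0.007], [-0.951, -0.0, -0.309]]
force: [-0.0, 0.0, -2.1]
grip_width: 0.0223
```

Call:
apply_moves([
  [[0.0016, 0, 0.0001, 0, -2, 0, 1.0], [0.0016, 0, 0.0002, 0, -2, 0, 1.0], [0, 0, 0, 0, 0, 0, 1.0], [0, 0, 0, 0, 0, 0, 1.0]],
])

```text
clock: 14.87
position: [0.4901, -0.2721, 0.0368]
eef_rot: [[0.243, -0.008, -0.97], [-0.001, -1.0, 0.008], [-0.97, -0.001, -0.243]]
force: [0.2, 0.5, -1.5]
grip_width: 0.0221
```

```bash
python3 - <<'E'
from tgt import *
delta(14,.0043,.0011)
E
```

```text
clock 14.87 pos [ 0.4901 -0.2721  0.0368] tgt [ 0.4908 -0.273   0.0372] d(mm,tool) [-0.25  0.93 -0.76] dworld [ 0.67 -0.93  0.43] w [ 0.12 -0.05  0.07] F [ 0.17  0.55 -1.51] T [ 0.061  0.192 -0.044] grip 0.0221
```

Call:
apply_moves([
  [[0.0014, 0.0004, 0, 0, -2, 0, 1.0], [0.0015, 0.0004, 0.0001, 0, -2, 0, 1.0], [0, 0, 0, 0, 0, 0, 1.0], [0, 0, 0, 0, 0, 0, 1.0]],
])

```text
clock: 15.2
position: [0.4905, -0.2728, 0.0338]
eef_rot: [[0.174, -0.008, -0.985], [-0.0, -1.0, 0.008], [-0.985, -0.001, -0.174]]
force: [0.5, -0.4, -2.5]
grip_width: 0.0217
```

Call:
apply_moves([
  [[0.0016, 0, 0.0001, 0, -2, 0, 1.0], [0, 0, 0, 0, 0, 0, 1.0], [0, 0, 0, 0, 0, 0, 1.0]],
])

```text
clock: 15.45
position: [0.4908, -0.273, 0.0324]
eef_rot: [[0.14, -0.008, -0.99], [-0.001, -1.0, 0.008], [-0.99, -0.001, -0.14]]
force: [-0.4, -0.1, -1.4]
grip_width: 0.0218
```

```bash
python3 - <<'E'
from tgt import *
delta(8,.0028,.0006)
w=snap('wrist','w11');sc=snap('scene','s11');
f=w['frame'][:,:,::-1];a=cv2.convertScaleAbs(cv2.resize(f[180:290,210:410],None,fx=3.6,fy=3.6,interpolation=cv2.INTER_CUBIC),alpha=1.6)
cv2.imwrite('pics/w11c.png',a)
f=sc['frame'][:,:,::-1];cv2.imwrite('pics/s11c.png',cv2.convertScaleAbs(cv2.resize(f[120:220,200:330],None,fx=6,fy=6,interpolation=cv2.INTER_CUBIC),alpha=1.8))
E
```

```text
clock 15.45 pos [ 0.4908 -0.273   0.0324] tgt [ 0.4914 -0.273   0.0324] d(mm,tool) [ 0.11 -0.01 -0.55] dworld [ 0.56  0.   -0.03] w [ 0.11 -0.07  0.05] F [-0.43 -0.1  -1.44] T [ 0.011  0.134 -0.032] grip 0.0218
```

View pics/w11c.png

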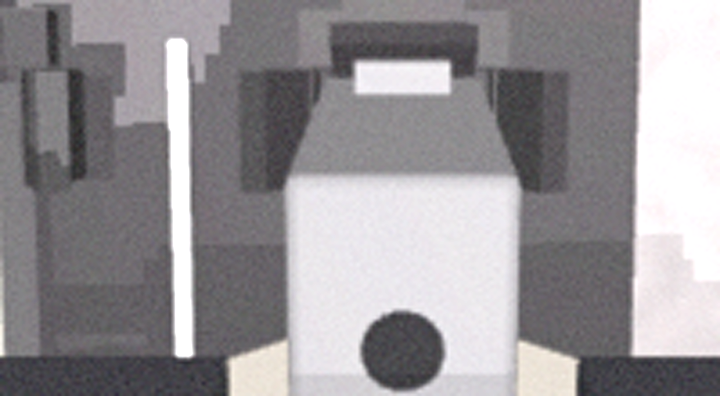

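View pics/s11c.png

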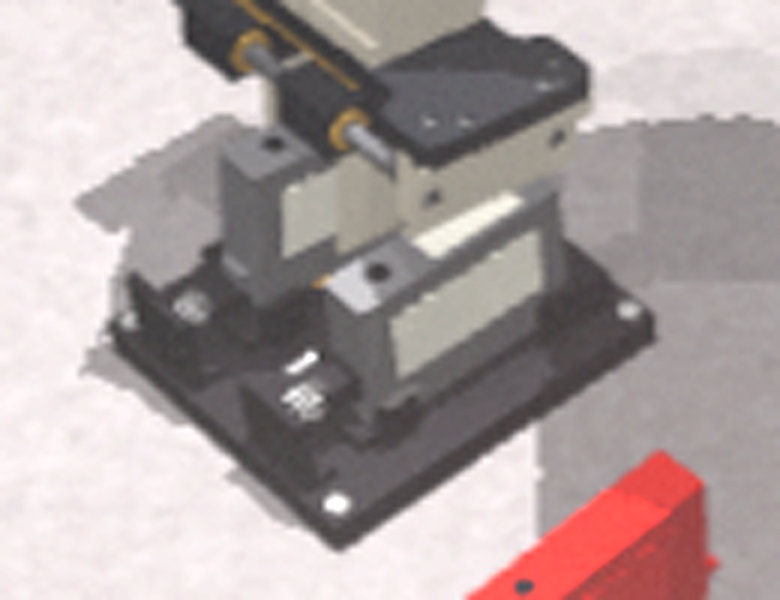

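The rib (402) is centred on the latch (403) and between the guides (403). Continuing gently until the rib touches the ramp.

Call:
apply_moves([
  [[0.0009, 0, 0, 0, -1, 0, 1.0], [0, 0, 0, 0, 0, 0, 1.0], [0, 0, 0, 0, 0, 0, 1.0]],
])

```text
clock: 15.8
position: [0.4912, -0.2733, 0.0317]
eef_rot: [[0.122, -0.009, -0.992], [-0.001, -1.0, 0.009], [-0.993, -0.0, -0.122]]
force: [0.1, 0.5, -1.0]
grip_width: 0.022
```

Call:
apply_moves([
  [[0.0008, 0, 0, 0, -1, 0, 1.0], [0, 0, 0, 0, 0, 0, 1.0], [0, 0, 0, 0, 0, 0, 1.0]],
])

```text
clock: 16.05
position: [0.491, -0.2732, 0.0307]
eef_rot: [[0.104, -0.009, -0.995], [-0.001, -1.0, 0.009], [-0.995, -0.0, -0.104]]
force: [-2.1, -0.1, -0.8]
grip_width: 0.0219
```

Call:
apply_moves([
  [[0.0002, 0, 0.0005, 0, 0, 0, 1.0], [0, 0, 0, 0, 0, 0, 1.0], [0, 0, 0, 0, 0, 0, 0.7], [0, 0, 0, 0, 0, 0, 0.6], [0, 0, 0, 0, 0, 0, 0.6], [0, 0, 0, 0, 0, 0, 0.6], [0, 0, 0, 0, 0, 0, 0.6]],
])

```text
clock: 16.63
position: [0.4909, -0.2734, 0.0308]
eef_rot: [[0.105, -0.009, -0.994], [-0.001, -1.0, 0.009], [-0.994, 0.0, -0.105]]
force: [-0.0, 0.5, 0.6]
grip_width: 0.0362
```

```bash
python3 - <<'E'
from tgt import *
delta(6,.0023,.0004)
w=snap('wrist','w12');sc=snap('scene','s12');
f=w['frame'][:,:,::-1];a=cv2.convertScaleAbs(cv2.resize(f[180:290,210:410],None,fx=3.6,fy=3.6,interpolation=cv2.INTER_CUBIC),alpha=1.6)
cv2.imwrite('pics/w12c.png',a)
f=sc['frame'][:,:,::-1];cv2.imwrite('pics/s12c.png',cv2.convertScaleAbs(cv2.resize(f[120:220,200:330],None,fx=6,fy=6,interpolation=cv2.INTER_CUBIC),alpha=1.8))
E
```

```text
clock 16.63 pos [ 0.4909 -0.2734  0.0308] tgt [ 0.4915 -0.273   0.0307] d(mm,tool) [ 0.12 -0.36 -0.58] dworld [ 0.59  0.36 -0.06] w [ 0.08 -0.02 -0.01] F [-0.04  0.48  0.64] T [0.04  0.039 0.015] grip 0.0362
```

View pics/w12c.png

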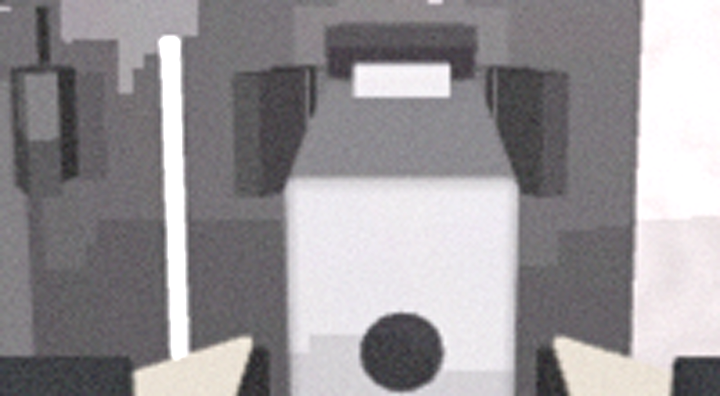

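View pics/s12c.png

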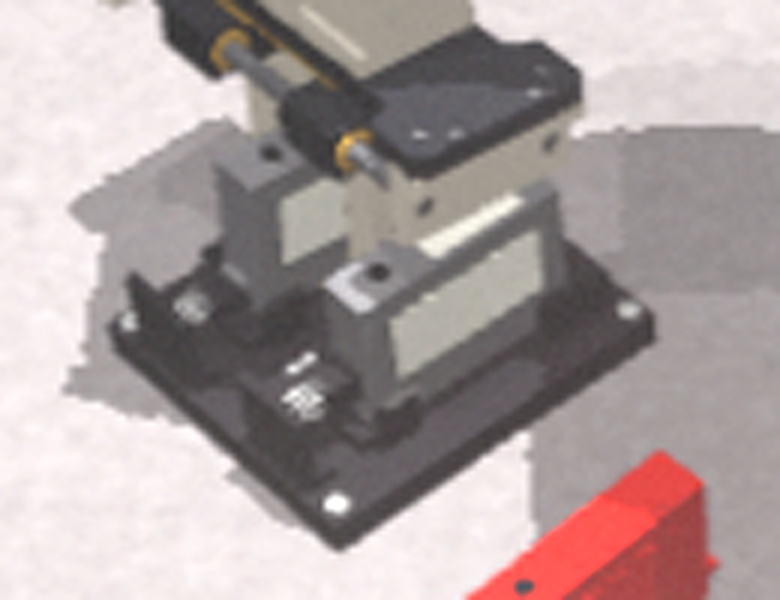

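Released; the cartridge rests hooked with its rib on the ramp (zero load). Retract, level the tool, shut the fingers, and take the side view.

Call:
apply_moves([
  [[-0.01, 0, 0, 0, 0, 0, 0.6], [-0.02, 0, 0, 0, 0, 0, 0.6], [-0.03, 0, 0, 0, 0, 0, 0.6], [-0.03, 0, 0, 0, 0, 0, 0.6], [-0.02, 0, 0, 0, -6, 0, 1.0], [0, 0, 0, 0, 0, 0, 1.0], [0, 0, 0, 0, 0, 0, 1.0], [0, 0, 0, 0, 0, 0, 1.0], [0, 0, 0, 0, 0, 0, 1.0]],
])

```text
clock: 17.48
position: [0.4785, -0.2726, 0.1389]
eef_rot: [[-0.001, -0.009, -1.0], [0.002, -1.0, 0.009], [-1.0, -0.002, 0.001]]
force: [0.5, 0.2, -0.3]
grip_width: 0.0078
```

```bash
python3 - <<'E'
from tgt import *
s=robot.read_state();print(s['clock'],s['position'],s['force'],s['grip_width'])
R=s['eef_rot'];co,si=np.cos(YAW),np.sin(YAW);P=BAY+np.array([co*.033,si*.033,.079]);print(P,R.T@(P-s['position']))
w=snap('wrist','w13');sc=snap('side','sd13');b=snap('scene','s13')
f=w['frame'][:,:,::-1];cv2.imwrite('pics/w13c.png',cv2.convertScaleAbs(cv2.resize(f[180:290,210:410],None,fx=3.6,fy=3.6,interpolation=cv2.INTER_CUBIC),alpha=1.6))
f=sc['frame'][:,:,::-1];cv2.imwrite('pics/sd13c.png',cv2.convertScaleAbs(cv2.resize(f[320:470,260:440],None,fx=4,fy=4,interpolation=cv2.INTER_CUBIC),alpha=1.8))
E
```

```text
17.4833 [ 0.47848119 -0.27258342  0.13885545] [ 0.51475446  0.19092509 -0.30218574] 0.00782402019027309
[ 0.52469819 -0.27384557  0.0928    ] [ 0.04600308  0.00091328 -0.04627732]
```

View pics/w13.png

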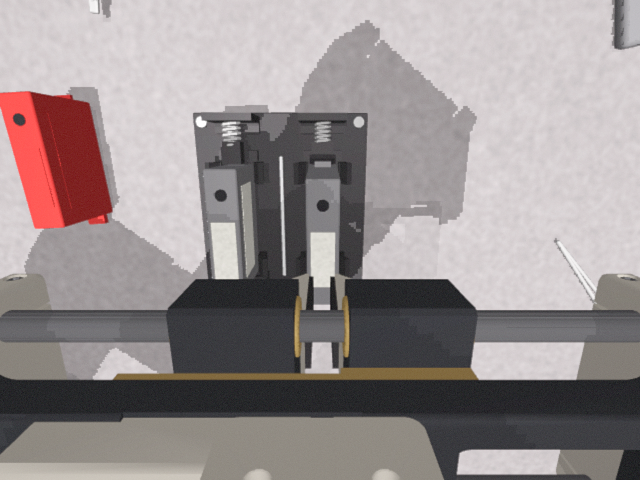

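View pics/sd13c.png

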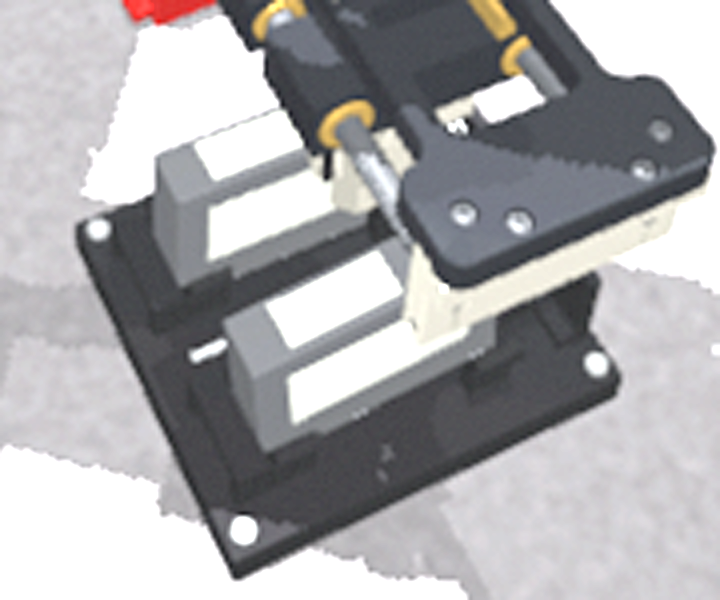

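The side view shows the nose seated at the groove wall with the tail slightly raised. Move the shut fingers over the tail.

Call:
apply_moves([
  [[0, 0.001, -0.023, 0, 0, 0, 1.0], [0, 0, -0.023, 0, 0, 0, 1.0], [0.01, 0, 0, 0, 0, 0, 1.0], [0.015, 0, 0, 0, 0, 0, 1.0], [0.015, 0, 0, 0, 0, 0, 1.0], [0, 0, 0, 0, 0, 0, 1.0], [0, 0, 0, 0, 0, 0, 1.0], [0, 0, 0, 0, 0, 0, 1.0]],
])

```text
clock: 18.3
position: [0.5252, -0.2748, 0.1004]
eef_rot: [[0.0, -0.009, -1.0], [-0.0, -1.0, 0.009], [-1.0, 0.0, -0.0]]
force: [-0.3, 0.5, 0.4]
grip_width: 0.0004
```

```bash
python3 - <<'E'
from tgt import *
s=robot.read_state();print(s['clock'],s['position'],s['force'],s['ft_torque'],s['grip_width'])
w=snap('wrist','w14')
f=w['frame'][:,:,::-1];cv2.imwrite('pics/w14c.png',cv2.convertScaleAbs(cv2.resize(f[160:380,210:430],None,fx=2.7,fy=2.7,interpolation=cv2.INTER_CUBIC),alpha=1.6))
E
```

```text
18.3 [ 0.52521963 -0.27483292  0.10044516] [-0.32954416  0.54308017  0.35294417] [0.04517344 0.03850362 0.04179722] 0.00042343169061189736
```

View pics/w14c.png

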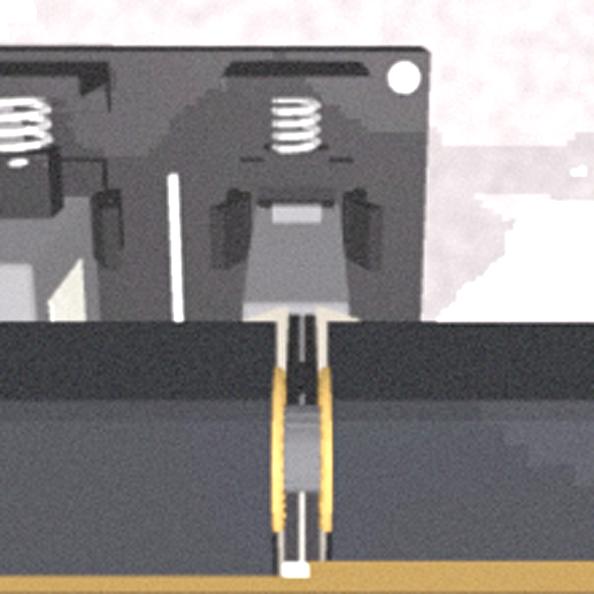

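Call:
apply_moves([
  [[0.004, -0.001, 0, 0, 0, 0, 1.0], [0.004, 0, 0, 0, 0, 0, 1.0], [0.002, 0, 0, 0, 0, 0, 1.0], [0.002, 0, 0, 0, 0, 0, 1.0], [0, 0, 0, 0, 0, 0, 1.0], [0, 0, 0, 0, 0, 0, 1.0]],
])

```text
clock: 18.85
position: [0.5253, -0.2736, 0.088]
eef_rot: [[-0.0, -0.009, -1.0], [0.0, -1.0, 0.009], [-1.0, -0.0, 0.0]]
force: [0.1, -0.4, -0.5]
grip_width: 0.0004
```

Call:
apply_moves([
  [[0.001, 0, 0, 0, 0, 0, 1.0], [0.001, 0, 0, 0, 0, 0, 1.0], [0.001, 0, 0, 0, 0, 0, 1.0], [0, 0, 0, 0, 0, 0, 1.0], [0, 0, 0, 0, 0, 0, 1.0]],
])

```text
clock: 19.27
position: [0.5253, -0.2736, 0.085]
eef_rot: [[-0.0, -0.009, -1.0], [0.0, -1.0, 0.009], [-1.0, -0.0, 0.0]]
force: [0.1, 0.7, -0.5]
grip_width: 0.0005
```

Call:
apply_moves([
  [[0.001, 0, 0, 0, 0, 0, 1.0], [0.001, 0, 0, 0, 0, 0, 1.0], [0, 0, 0, 0, 0, 0, 1.0], [0, 0, 0, 0, 0, 0, 1.0]],
])

```text
clock: 19.6
position: [0.5253, -0.2735, 0.083]
eef_rot: [[-0.0, -0.009, -1.0], [0.0, -1.0, 0.009], [-1.0, -0.0, 0.0]]
force: [-0.2, -0.2, -0.2]
grip_width: 0.0001
```

Call:
apply_moves([
  [[0.0005, 0, 0, 0, 0, 0, 1.0], [0.0005, 0, 0, 0, 0, 0, 1.0], [0, 0, 0, 0, 0, 0, 1.0], [0, 0, 0, 0, 0, 0, 1.0]],
])

```text
clock: 19.93
position: [0.5255, -0.2737, 0.0823]
eef_rot: [[0.0, -0.009, -1.0], [-0.0, -1.0, 0.009], [-1.0, 0.0, -0.0]]
force: [1.0, 0.4, 1.4]
grip_width: 0.0011
```

Call:
apply_moves([
  [[0.0005, 0, 0, 0, 0, 0, 1.0], [0.0005, 0, 0, 0, 0, 0, 1.0], [0, 0, 0, 0, 0, 0, 1.0], [0, 0, 0, 0, 0, 0, 1.0]],
])

```text
clock: 20.27
position: [0.5258, -0.2738, 0.0816]
eef_rot: [[0.001, -0.009, -1.0], [-0.001, -1.0, 0.009], [-1.0, 0.001, -0.001]]
force: [0.7, -0.9, 5.3]
grip_width: 0.0007
```

Call:
apply_moves([
  [[0.0005, 0, 0, 0, 0, 0, 1.0], [0.0005, 0, 0, 0, 0, 0, 1.0], [0, 0, 0, 0, 0, 0, 1.0]],
])

```text
clock: 20.52
position: [0.5262, -0.274, 0.0808]
eef_rot: [[0.002, -0.009, -1.0], [-0.001, -1.0, 0.009], [-1.0, 0.001, -0.002]]
force: [1.6, 0.2, 5.5]
grip_width: 0.0006
```

Call:
apply_moves([
  [[0.0005, 0, 0, 0, 0, 0, 1.0], [0.0005, 0, 0, 0, 0, 0, 1.0], [0, 0, 0, 0, 0, 0, 1.0]],
])

```text
clock: 20.77
position: [0.5266, -0.2741, 0.0801]
eef_rot: [[0.003, -0.009, -1.0], [-0.002, -1.0, 0.009], [-1.0, 0.002, -0.003]]
force: [2.7, -0.7, 7.1]
grip_width: 0.0001
```

Call:
apply_moves([
  [[0.0005, 0, 0, 0, 0, 0, 1.0], [0.0005, 0, 0, 0, 0, 0, 1.0], [0, 0, 0, 0, 0, 0, 1.0]],
])

```text
clock: 21.02
position: [0.5269, -0.2742, 0.0795]
eef_rot: [[0.004, -0.009, -1.0], [-0.002, -1.0, 0.009], [-1.0, 0.002, -0.004]]
force: [3.5, 0.0, 9.2]
grip_width: 0.0007
```

Call:
apply_moves([
  [[0.0005, 0, 0, 0, 0, 0, 1.0], [0.0005, 0, 0, 0, 0, 0, 1.0], [0, 0, 0, 0, 0, 0, 1.0]],
])

```text
clock: 21.27
position: [0.5274, -0.2743, 0.0786]
eef_rot: [[0.005, -0.009, -1.0], [-0.002, -1.0, 0.009], [-1.0, 0.002, -0.005]]
force: [4.6, -0.9, 6.8]
grip_width: 0.0004
```

The tail top drags the tip towards +x as it swings, so I'll follow that arc.

Call:
apply_moves([
  [[0.0003, 0, -0.001, 0, 0, 0, 1.0], [0.0003, 0, -0.001, 0, 0, 0, 1.0], [0, 0, -0.0005, 0, 0, 0, 1.0], [0, 0, 0, 0, 0, 0, 1.0]],
])

```text
clock: 21.6
position: [0.5283, -0.2738, 0.0766]
eef_rot: [[0.001, -0.009, -1.0], [-0.001, -1.0, 0.009], [-1.0, 0.001, -0.001]]
force: [2.9, -0.5, 3.6]
grip_width: 0.0006
```

Call:
apply_moves([
  [[0.0005, 0, -0.0004, 0, 0, 0, 1.0], [0.0005, 0, -0.0004, 0, 0, 0, 1.0], [0, 0, 0, 0, 0, 0, 1.0]],
])

```text
clock: 21.85
position: [0.5275, -0.2731, 0.0744]
eef_rot: [[-0.003, -0.009, -1.0], [0.002, -1.0, 0.009], [-1.0, -0.002, 0.003]]
force: [-0.9, 0.2, 0.6]
grip_width: 0.0005
```

Call:
apply_moves([
  [[0.0005, 0, -0.0004, 0, 0, 0, 1.0], [0.0005, 0, -0.0004, 0, 0, 0, 1.0], [0, 0, 0, 0, 0, 0, 1.0]],
])

```text
clock: 22.1
position: [0.5291, -0.2736, 0.0742]
eef_rot: [[-0.001, -0.009, -1.0], [0.0, -1.0, 0.009], [-1.0, -0.0, 0.001]]
force: [0.1, -0.5, -0.4]
grip_width: 0.0004
```

The force dropped away at z ≈ 0.075, so it may have snapped. Press on gently to feel whether it is on the floor.

Call:
apply_moves([
  [[0.0005, 0, 0, 0, 0, 0, 1.0], [0, 0, 0, 0, 0, 0, 1.0], [0, 0, 0, 0, 0, 0, 1.0]],
])

```text
clock: 22.35
position: [0.5294, -0.2736, 0.074]
eef_rot: [[-0.0, -0.009, -1.0], [-0.0, -1.0, 0.009], [-1.0, 0.0, 0.0]]
force: [0.1, -0.3, 2.0]
grip_width: 0.0005
```

Call:
apply_moves([
  [[0.0005, 0, 0, 0, 0, 0, 1.0], [0, 0, 0, 0, 0, 0, 1.0], [0, 0, 0, 0, 0, 0, 1.0]],
])

```text
clock: 22.6
position: [0.5295, -0.2738, 0.074]
eef_rot: [[0.001, -0.009, -1.0], [-0.001, -1.0, 0.009], [-1.0, 0.001, -0.001]]
force: [-1.2, 0.9, 6.1]
grip_width: 0.0001
```

```bash
python3 - <<'E'
from tgt import *
s=robot.read_state();print(s['clock'],s['position'],s['force'],s['ft_torque'],s['grip_width'])
w=snap('wrist','w15');b=snap('scene','s15')
f=w['frame'][:,:,::-1];cv2.imwrite('pics/w15c.png',cv2.convertScaleAbs(cv2.resize(f[160:300,210:430],None,fx=3.6,fy=3.6,interpolation=cv2.INTER_CUBIC),alpha=1.8))
E
```

```text
22.6 [ 0.52954056 -0.27376027  0.0740221 ] [-1.15102114  0.9202204   6.13362991] [ 0.13878188  0.24184719 -0.02035214] 0.0001497806339199729
```

View pics/w15c.png

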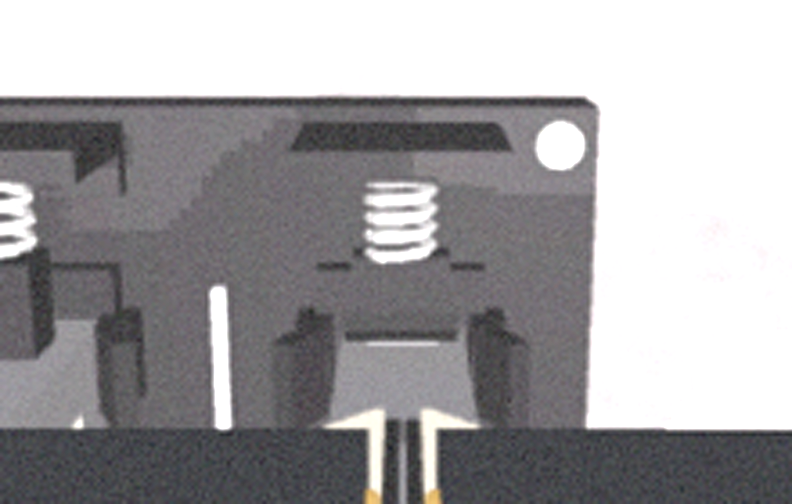

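The rib is now under the latch nose (only a sliver shows at (400,343)), and the cartridge is stiff at top z = 0.0740 (home expected ≈ 0.0738). One firmer check press, then let go.

Call:
apply_moves([
  [[0.0004, 0, 0, 0, 0, 0, 1.0], [0, 0, 0, 0, 0, 0, 1.0], [0, 0, 0, 0, 0, 0, 1.0]],
])

```text
clock: 22.95
position: [0.5297, -0.2739, 0.074]
eef_rot: [[0.001, -0.009, -1.0], [-0.001, -1.0, 0.009], [-1.0, 0.001, -0.001]]
force: [-1.4, 0.6, 6.2]
grip_width: 0.0004
```

Call:
apply_moves([
  [[-0.002, 0, 0, 0, 0, 0, 1.0], [-0.01, 0, 0, 0, 0, 0, 1.0], [-0.03, 0, 0, 0, 0, 0, 1.0], [-0.03, 0, 0, 0, 0, 0, 1.0], [-0.03, 0, 0.03, 0, 0, 0, 1.0], [0, 0, 0.04, 0, 0, 0, 1.0], [0, 0, 0.04, 0, 0, 0, 1.0], [0, 0, 0, 0, 0, 0, 1.0], [0, 0, 0, 0, 0, 0, 1.0], [0, 0, 0, 0, 0, 0, 1.0]],
])

```text
clock: 23.78
position: [0.4205, -0.2732, 0.1754]
eef_rot: [[0.002, -0.01, -1.0], [-0.001, -1.0, 0.01], [-1.0, 0.001, -0.002]]
force: [0.9, 0.0, -0.2]
grip_width: 0.0005
```

```bash
python3 - <<'E'
from tgt import *
s=robot.read_state();print(s['clock'],s['position'],s['force'])
w=snap('wrist','w16');b=snap('scene','s16');d=snap('side','sd16')
f=b['frame'][:,:,::-1];cv2.imwrite('pics/s16c.png',cv2.convertScaleAbs(cv2.resize(f[120:220,200:330],None,fx=6,fy=6,interpolation=cv2.INTER_CUBIC),alpha=1.8))
f=d['frame'][:,:,::-1];cv2.imwrite('pics/sd16c.png',cv2.convertScaleAbs(cv2.resize(f[320:470,260:440],None,fx=4,fy=4,interpolation=cv2.INTER_CUBIC),alpha=1.8))
E
```

```text
23.7833 [ 0.42051814 -0.27317303  0.17539552] [ 0.89294668  0.03682196 -0.15623489]
```

View pics/w16.png

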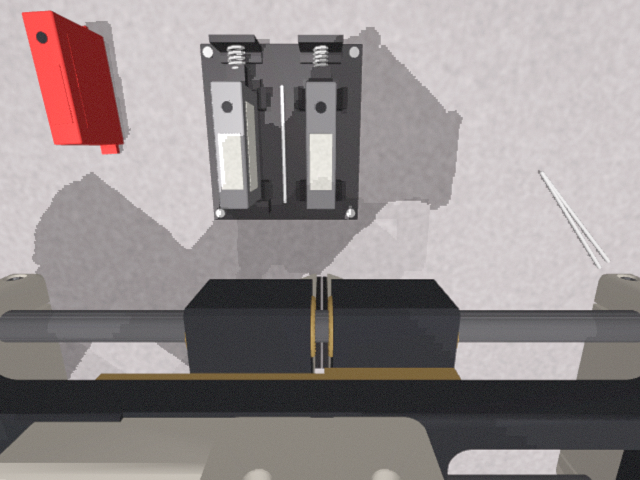

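View pics/sd16c.png

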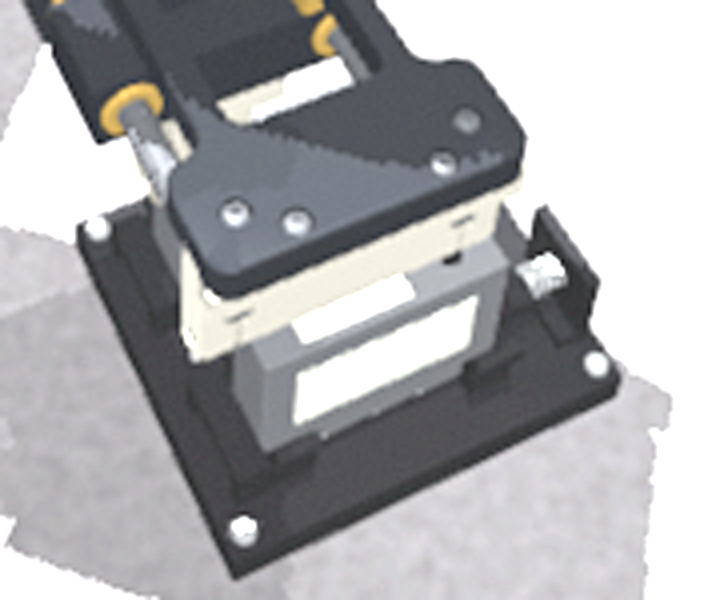

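View pics/s16c.png

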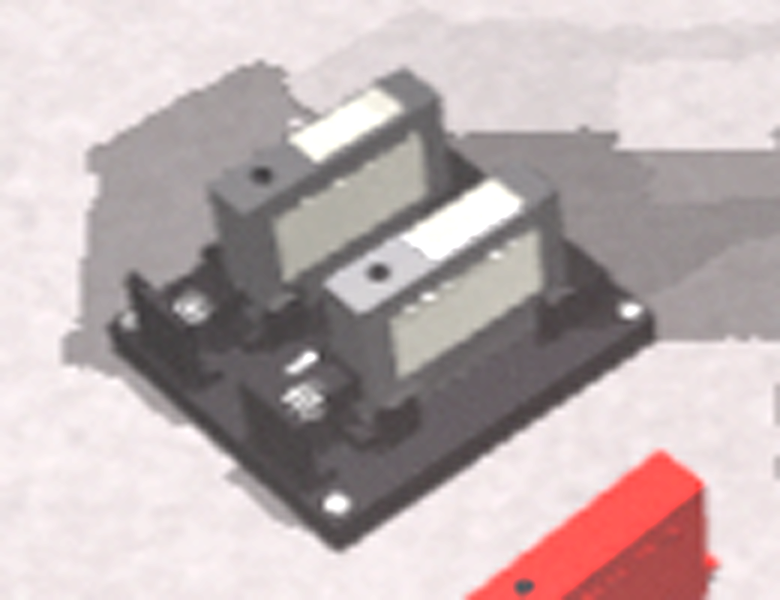

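Both cartridges look alike: parallel and at the same height. I'll check the latch and pose numerically from w16.

```bash
python3 - <<'E'
from h import *
f=load('w16')['frame'][25:225,190:370,::-1]
im=cv2.convertScaleAbs(cv2.resize(f[:,:],None,fx=4,fy=3,interpolation=cv2.INTER_CUBIC),alpha=1.6);cv2.imwrite('pics/w16c.png',im);print(im.shape)
E
```

```text
(600, 720, 3)
```

View pics/w16c.png

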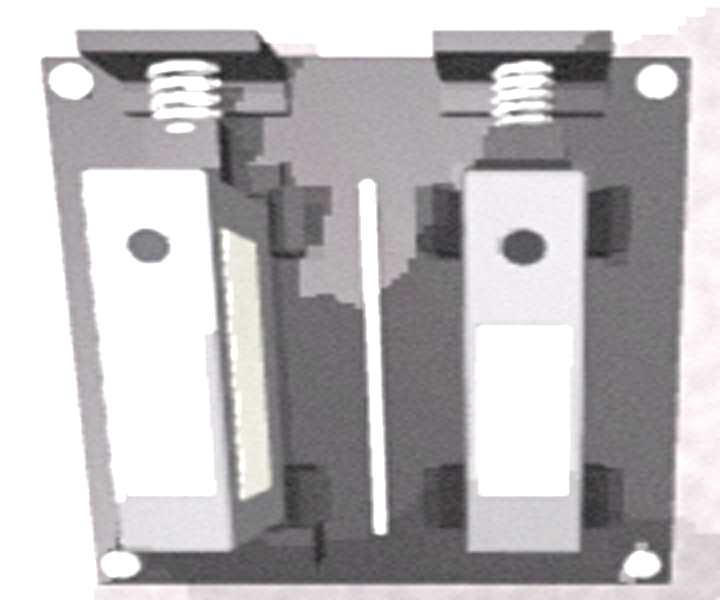

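```bash
python3 - <<'E'
from tgt import *
co,si=np.cos(YAW),np.sin(YAW)
for n,sp,tw in[('w2',(180+383/3,60+124/3),(180+372/3,60+65/3)),('w3',(120+243/3,60+122/3),(120+235/3,60+67/3)),('w16',(190+522/4,25+124/3),(190+522/4,25+64/3)),('w15 loaded/home',(210+400/3.6,160+262/3.6),(210+400/3.6,160+184/3.6))]:
    c=load(n.split()[0]);o=[]
    for u in(sp,tw):
        d=atz(c,*u,BAY[2]+.022)-BAY;o.append(round((co*d[0]+si*d[1])*1e3,1))
    print(n,'spring ends bay x',o,'len',round(o[1]-o[0],1))
NP,NM,TP,TM=(-.045,.011,.06),(-.045,-.011,.06),(.045,.011,.06),(.045,-.011,.06)
C=load('w16');o=[(C,L,190+(u+.5)/4-.5,25+(v+.5)/3-.5) for L,u,v in[(TP,463,170),(TM,585,170),(NM,580,551),(NP,467,551)]]
x,r=cartfit(o,[.49,-.27,.01,0]);print(np.round(x,4),r.tolist())
# tail vs nose top height with known 90mm: free pitch fit via solvePnP
E
```

```text
w2 spring ends bay x [np.float64(61.4), np.float64(76.8)] len 15.4
w3 spring ends bay x [np.float64(62.0), np.float64(76.0)] len 14.0
w16 spring ends bay x [np.float64(62.2), np.float64(76.3)] len 14.1
w15 loaded/home spring ends bay x [np.float64(61.1), np.float64(74.0)] len 12.9
[ 0.492  -0.2735  0.011  -0.0101] [[-0.42, 0.04], [0.41, 0.1], [0.16, -0.06], [-0.15, -0.09]]
```

Everything agrees with home, and the arm is clear. Handing in.

```bash
python3 - <<'E'
from h import *
a=load('scene0')['frame'].astype(int);b=load('s16')['frame'].astype(int)
for n,(u,v) in dict(red=(298,219),orange=(396,240),tray=(446,313),collar=(267,355),driver=(200,272),jig=(410,425)).items():
    print(n,np.abs(a-b)[v-12:v+12,u-12:u+12].mean().round(1))
print(robot.job_done())
E
```

```text
red 1.3
orange 1.5
tray 0.5
collar 0.7
driver 0.8
jig 0.5
the job is handed in; nothing more can be done
None
```

The loose grey cartridge is in the empty bay, hooked at the nose and, by my checks, clicked home under the latch. The job is handed in at about 24 s of the 70 s allowed.

**What I did:** I gripped it across its width and tilted it 22° nose down. I felt the bay floor with the nose, slid the lip about 5 mm under the bar until the nose face touched, then swung the tail down until the rib met the latch ramp. There I let go and pressed the tail with shut fingers. The press read up to 9 N at most between steps, then dropped away at the click.

**Last checks:**
- **Height:** the tail stayed put at z = 0.0740 under a 6 N press; I expected 0.0738 when home.
- **Position:** its top edges line up with the neighbouring cartridge in the wrist picture, and the fitted x, y and yaw match the bay.
- **Latch:** the spring is 14.1 mm long in the final picture, against 14.0 and 15.4 mm at rest. One frame, taken while pressing, read 12.9 mm. I had no direct reading of the latch.
- **Rest of the bench:** image patches on the red and orange cartridges, tray, collar, screwdriver and jig are unchanged, and the arm is clear with no load on it.

**Disagreement:** heights measured with the wrist camera alone came out 2 to 3 mm low (bay floor fitted at z ≈ 0.011). I used the floor I felt by touch, z ≈ 0.0138.

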